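# Load and clamp a block of slips in the stack cutter

## Robot

A 7-joint arm with a two-finger parallel gripper is mounted at the origin on the work surface. World frame = base frame: x ahead of the robot, y to its left, z up, the work surface at z = 0. Lengths are in m, angles in rad, forces in N, time in s.
With the tool pointing down it reaches from about 0.425 to 0.875 m from the base axis. Payload 4.7 kg.
Tool frame: the origin (TCP) lies at the centre of the arm's flange, where the gripper is bolted on; the fingertips stand ahead of it and the grasp point (between the pads) lies 164 mm ahead of it (ctrl.nose_length is the x of the fingertips in the tool frame, in m); x points along the fingers, y is the direction in which the jaws open and shut, and the axes are right-handed (so a half turn about x gives the same grasp; the last joint's range is limited). The gripper opens to 87 mm and grips with 3 to 60 N. Pads are 19 mm wide; open, the fingers measure 117 mm over their backs; the gripper's body (75 mm by 190 mm) begins 51 mm behind the grasp point.
Start: joints at [1.316, 0.321, -0.07, 1.45, 0.023, 1.371, -0.057], TCP at [0.173, -0.627, 0.405] pointing down, gripper open.
Joint ranges: [-2.86, 2.86], [-0.3, 2.09], [-1.38, 1.24], [0.06, 2.45], [-1.56, 4.7], [0.09, 2.05], [-2.69, 2.69]. Speed limits (rad/s): [2.57, 2.57, 3.14, 3.14, 3.14, 3.14, 3.14].

## Interface

Orientations are given as [roll, pitch, yaw] about the fixed x, y, z axes, in that order (R = Rz(yaw) Ry(pitch) Rx(roll)).
In Python, from bench import status, eyes, ctrl, spotter gives the robot as it stands.
- The arm moves only by the tool step_arm, never from a script. Its argument "targets" is a list of rows, each an object with "xyz": the shift along the tool's x, y, z in mm, a list of three; "roll": the turn about the tool's x in rad. In form: [{"xyz": [tx, ty, tz], "roll": roll}, ...]. A call has 1 to 8 rows; each row is the pose to reach, as a shift and turn from the pose commanded when the call began, along the tool's axes at that moment; what a row does not reach only later rows make up. A row lasts 1/12 s, in which the tool goes at most 41.7 mm and 7.16 degrees, less where a joint would pass 70% of its speed; a pose out of reach is approached as far as the arm can. A call with a gripper value outside its range is refused whole. "jaw" is the opening, from 0 (shut) to 1 (fully open), set as the call begins (left out, the last holds). The fingers move at their own pace and stop on an object; "newtons" is the grip in N (left out, the last holds). Time passes only in rows, so rows that repeat a pose let the fingers close. It gives the time, the measured TCP pose, the force and the opening at its end, in the units of the state.
- status.get_state(): the state, without advancing time (a new reading comes with each control period).
- eyes.camera(name): name is "scene" or "top"; returns the picture (420x560x3 uint8, red, green, blue); there is no depth.
- eyes.get_calibration(name): a dict with "K" (3x3 intrinsics, pixels), "camera_from_world" (4x4, takes a point from world to camera coordinates). Camera axes: x right, y down, z forward; pixel columns grow to the right and rows downward; lengths in m; the calibration is good to about 2 mm. A picture is of the moment at which its call begins. get_calibration takes no time and is no camera call.
- ctrl.job_done(): hands the job in, once; it reports no verdict.
Trained networks look in the newest picture that a camera, given by its name, has taken for a name from the list of things; names that differ only in an ending like _2 or _b are one class to them, and where a whole thing is asked for, a point or a joint stands for the part that bears it (a point fixed in the world has none). Each returns a list of dicts, best first, with "confidence" (0 to 1); they miss things now and then, are a little off and sometimes report something else, mostly with a low value. They report only what shows in the picture. A call takes as long as a camera call. They do not tell look-alikes from the thing itself.
- spotter.look_for(query, camera): "position" ([x, y, z] in m, in world coordinates, good to about 4 mm: the middle of the surface that is visible of it).
- spotter.outline_of(query, camera): "mask" (420x560 bool, what is visible of it).
The state is a dict: "time": time; "joints": joint angles; "dq": joint speeds; "effort": joint torques, N m; "tool_pos": TCP position; "ee_rot": TCP orientation; "force": force on the tool from outside, world axes, zero at the start; "wrist_torque": the same for the moment, N m; "opening": finger opening in m.
Only numpy, scipy, OpenCV 4.12 (cv2) and the standard library are available. Lean on these libraries where they do the work, as an engineer would, in place of code of your own. Each camera call takes 0.05 s, during which the arm holds its last target.

## Task

Get the long uncut block of paper slips ready for cutting: lay it flat in the stack cutter from the front, long side in line with the cutter, pushed fully home under the raised clamp bar with its end against the back gauge and its long side against the side lay. Then wind the clamp bar down onto it with the T-handle until you feel the screw go distinctly stiff, a good half as hard again as it ran free, and stop there: at twice as hard the slips are crushed. Let go and leave the other things on the desk where they are.

Things in the scene. Friction and masses are not known exactly. Their poses are not given: they have to be found in the camera images.
- cutter: Desktop stack cutter, grey base 285 mm deep (x) by 290 mm wide (y), fixed. Origin on the clamp screw's axis at desk height; x points from its front (robot's side) to its back, y to its left, z up. Flat bed 50 mm above the desk, x -155 to 130 mm. Bridge over the bed: x -30 to 30 mm, columns' inner faces at y +-114 mm, underside 75 mm and top 115 mm above the bed, nut 6 mm higher.
- gauge (a point): Middle of the front face of the back gauge, at the height of the bed: a steel bar 32 mm high across the bed (200 mm along y) behind the bridge. In the cutter's frame x = 65, y = 0, z = 50 mm; same axes as the cutter. The end of the block butts against it.
- side_lay (a point): Middle of the working face of the side lay, at the height of the bed: a low steel rail 22 mm high and 14 mm wide on the left, 94 mm long, along x from -29 to 65 mm in the cutter's frame. Its working face looks to -y and is at y = 30 mm. The long side of the block butts against it. The bed in front of the bridge has no rail.
- loaded (a point): Where the block's centre is when properly loaded: x = -30, y = 0 mm in the cutter's frame, 66 mm above the desk; same axes as the cutter. The block then sticks out 95 mm in front of the bridge.
- lever (a point): Grip of the knife lever, which is locked up: 28 mm thick. The lever runs from the cutter's left column (105 mm above the desk, y = 147 mm) up and outwards to y = 330 mm, 440 mm above the desk, in the plane x = -40 mm. Leave it alone.
- clamp: Clamp bar, dark steel with rubber beneath, 44 mm (x) by 222 mm (y), across the bed inside the bridge, under the screw. Origin: centre of its underside, at the start 34 to 38 mm above the bed, so that the block slides in below it. It only moves up and down, driven by the screw.
- handle (a point): Middle of the T-handle on the vertical clamp screw, about 200 mm above the desk: a level steel bar 14 mm wide, 16 mm high, 90 mm long (own y) with end caps 18 mm wide on its last 14 mm; any start angle; z up. A hub 26 mm across is 3 to 15 mm below this point. Clockwise seen from above clamps; the handle sinks with the clamp bar, 12 mm a turn.
- screw_axis (a point): Top of the nut in the bridge, on the screw axis, 171 mm above the desk. Torque on the screw: 0.27 N m running free; after 0.25 to 0.5 turn the bar meets the block and it climbs 0.025 N m per 0.1 rad. Good at 0.13 to 0.23 N m over free (0.40 to 0.50), crushed at 0.54. A pause after a turn may show less or the other sign (friction), but the same rise. It never turns back by itself.
- block_centre (a point): Centre (half-way up) of the long uncut block of paper slips: a rigid glued stack 190 mm long (own x), 60 mm wide (own y), 28 to 32 mm thick, about 0.3 kg, white with grey board underneath. Lies flat on the desk at the start, left or right of the cutter. Both ends are alike.
- block: The same block; this origin is the centre of its underside.
- half_a: Bystander: a block already cut in half, 95 by 60 by about 30 mm, same paper; lies on the desk at the other side.
- half_b: Bystander: another half block, 95 by 60 by about 30 mm, behind the cutter to the left.
- calculator: Bystander: white pocket calculator, 150 by 95 mm, 15 mm high, behind the cutter.
- saucer: Bystander: white saucer, 144 mm across, behind the cutter to the right.
- cup: Bystander: white cup, 82 mm across and 66 mm high, on the saucer.
- stapler: Bystander: stapler, 135 mm long, 50 mm high, at the left.
- marker: Bystander: marker pen, 125 mm long, 16 mm thick, at the right.
Mind the look-alikes: they are no part of the job. What is shaped like the block but purple is not meant.

How it is judged:
By the outcome, as a careful person would: the job done as asked, in the order asked, and still so for the second after the job is handed in, with the robot touching nothing.
It also fails if it takes over 72 s, if anything falls off the work surface, if the arm or the gripper's body presses on something with over 40 N, if the wrist force passes 120 N, or if a joint passes its speed limit or range.

## Working session

There is one attempt and no reset: what is moved stays moved. The work goes in short steps, Python scripts to look and compute and a tool call to move; the robot and the scene stay as the last step left them, time stands still between calls to the robot, and variables do not carry over. Pictures are saved under pics/ and viewed, and the job is handed in when it is done.

Besides the shell and the picture viewer there is one more tool, called by a JSON object that holds its "method" and its "body", one argument or row to a line. step_arm: Moves the arm, as the interface text tells. Its arguments: {"type":"object","properties":{"targets":{"type":"array","items":{"type":"object","properties":{"xyz":{"type":"array","items":{"type":"number"}},"roll":{"type":"number"}}}},"jaw":{"type":"number"},"newtons":{"type":"number"}},"required":["targets"]}

```bash
ls; mkdir -p pics; python3 - <<'E'
from bench import status, eyes, ctrl, spotter
import cv2,numpy as np
s=status.get_state()
for k,v in s.items(): print(k,np.round(v,4) )
print(ctrl.nose_length)
for n in("scene","top"):
    im=eyes.camera(n); cv2.imwrite(f"pics/{n}0.png",im[:,:,::-1])
    c=eyes.get_calibration(n); print(n,np.round(c["K"],1).tolist(),np.round(c["camera_from_world"],3).tolist())
    for q in("cutter","gauge","side_lay","handle","screw_axis","clamp","block","block_centre","lever"):
        print(n,q,[(np.round(d["position"],3).tolist(),round(d["confidence"],2)) for d in spotter.look_for(q,n)])
E
```

```text
pics
time 0.0
joints [ 1.3161  0.3218 -0.0701  1.4517  0.0226  1.3708 -0.0569]
dq [ 0.0018  0.     -0.0022 -0.0004  0.0006 -0.0001 -0.0003]
effort [ 1.30000e-03 -4.91285e+01 -4.02900e-01 -3.12528e+01 -6.36000e-02
  4.37000e-02  2.00000e-04]
tool_pos [ 0.1725 -0.6265  0.4037]
ee_rot [-1.5141  1.5689  1.8963]
force [ 0.4379 -0.7625 -0.0824]
wrist_torque [ 0.0176  0.0116 -0.0305]
opening 0.087
0.1822
scene [[434.9, 0.0, 278.9], [0.0, 434.9, 213.1], [0.0, 0.0, 1.0]] [[0.601, 0.8, 0.001, -0.275], [0.568, -0.426, -0.705, -0.147], [-0.563, 0.424, -0.709, 1.776], [0.0, 0.0, 0.0, 1.0]]
scene cutter [([0.589, -0.019, 0.073], 0.76)]
scene gauge [([0.596, -0.016, 0.07], 0.84)]
scene side_lay [([0.591, -0.016, 0.07], 0.63)]
scene handle [([0.577, -0.015, 0.21], 0.58)]
scene screw_axis [([0.595, -0.016, 0.072], 0.73), ([0.49, 0.316, 0.031], 0.68)]
scene clamp [([0.593, -0.014, 0.101], 0.88)]
scene block [([0.237, 0.369, 0.038], 0.62), ([0.493, 0.315, 0.028], 0.58)]
scene block_centre [([0.238, 0.363, 0.032], 0.93), ([0.491, 0.318, 0.029], 0.87)]
scene lever [([0.593, -0.02, 0.071], 0.61)]
top [[476.5, 0.0, 269.9], [0.0, 476.5, 216.5], [0.0, 0.0, 1.0]] [[-0.005, -1.0, 0.013, -0.031], [-0.981, 0.002, -0.192, 0.567], [0.192, -0.014, -0.981, 1.488], [0.0, 0.0, 0.0, 1.0]]
top cutter [([0.536, 0.005, 0.051], 0.94), ([0.455, 0.326, 0.033], 0.35)]
top gauge [([0.536, 0.003, 0.049], 0.76)]
top side_lay [([0.536, -0.001, 0.048], 0.89), ([0.452, 0.331, 0.029], 0.23)]
top handle [([0.576, -0.009, 0.214], 0.61)]
top screw_axis [([0.538, 0.004, 0.052], 0.67)]
top clamp [([0.793, 0.027, 0.012], 0.54), ([0.566, -0.012, 0.182], 0.51)]
top block [([0.229, 0.375, 0.029], 0.89), ([0.454, 0.33, 0.028], 0.65)]
top block_centre [([0.224, 0.376, 0.031], 0.65), ([0.452, 0.328, 0.034], 0.64), ([0.538, 0.003, 0.052], 0.63)]
top lever [([0.541, 0.007, 0.051], 0.73)]
```

View pics/scene0.png

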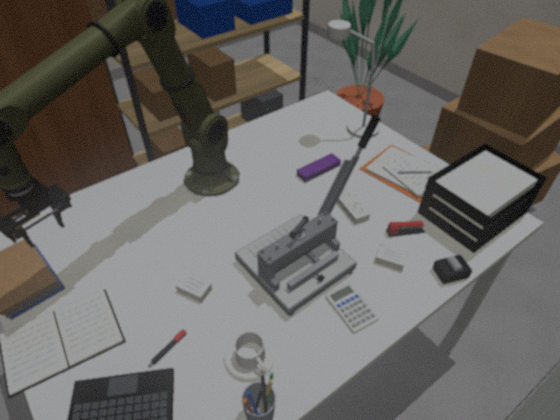

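View pics/top0.png

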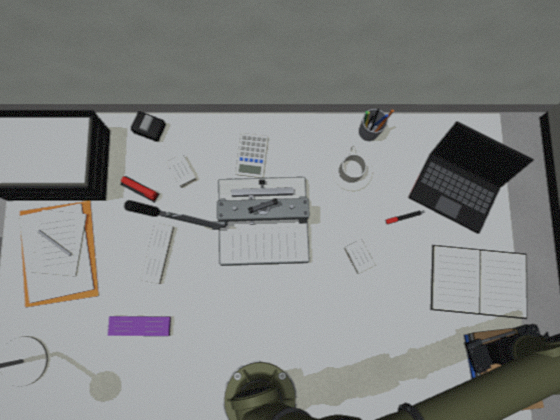

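The top view shows these candidates for the block:
- White long block at (157,252), left of the cutter. It is about 190x60 and matches the description.
- Purple block at (140,326), the look-alike.
- Half blocks at (361,256) and (180,170), bystanders.

I choose the one at (157,252). Next I take close crops to check it and to measure the cutter.

```bash
python3 - <<'E'
import cv2
t=cv2.imread("pics/top0.png"); s=cv2.imread("pics/scene0.png")
cv2.imwrite("pics/t_cut.png",cv2.resize(t[165:275,200:330],None,fx=6,fy=5.4,interpolation=cv2.INTER_CUBIC))
cv2.imwrite("pics/t_cut.png",cv2.resize(t[170:270,205:325],None,fx=6,fy=6,interpolation=cv2.INTER_CUBIC))
cv2.imwrite("pics/s_cut.png",cv2.resize(s[210:310,230:360],None,fx=6,fy=6,interpolation=cv2.INTER_CUBIC))
cv2.imwrite("pics/t_blk.png",cv2.resize(t[210:300,120:220],None,fx=6,fy=6,interpolation=cv2.INTER_CUBIC))
E
```

```text
(no output)
```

View pics/t_cut.png

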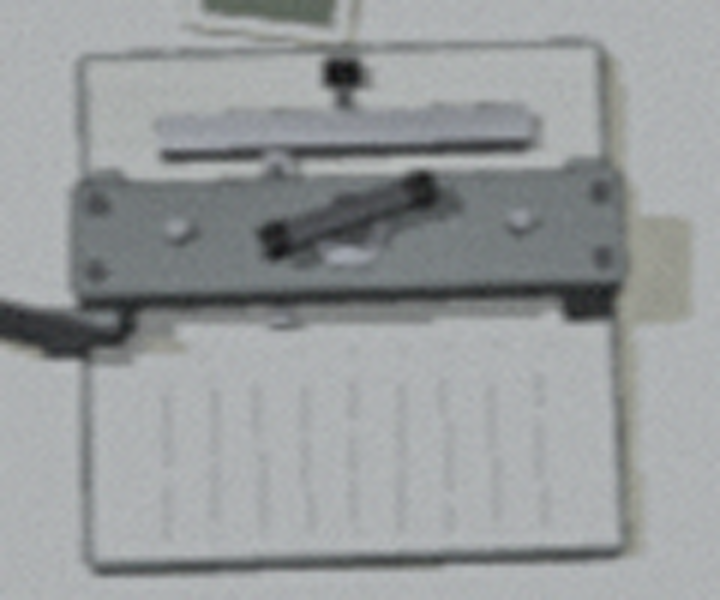

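View pics/s_cut.png

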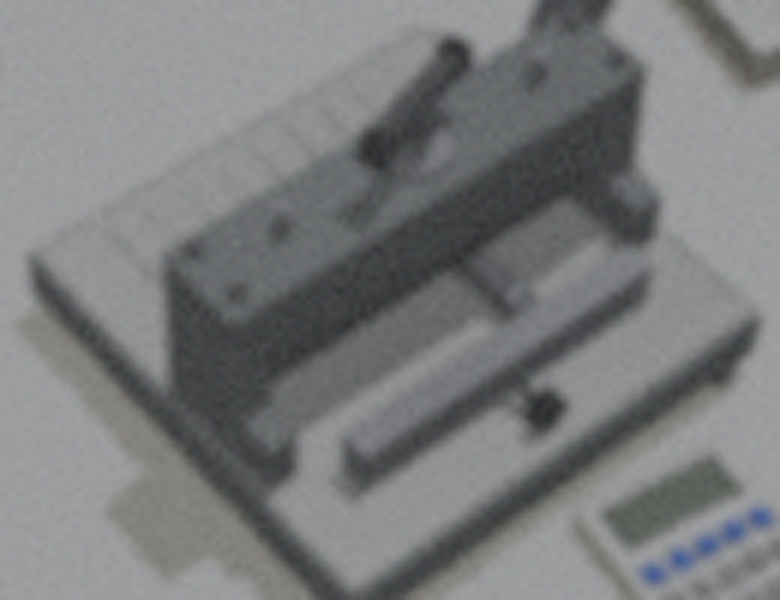

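View pics/t_blk.png

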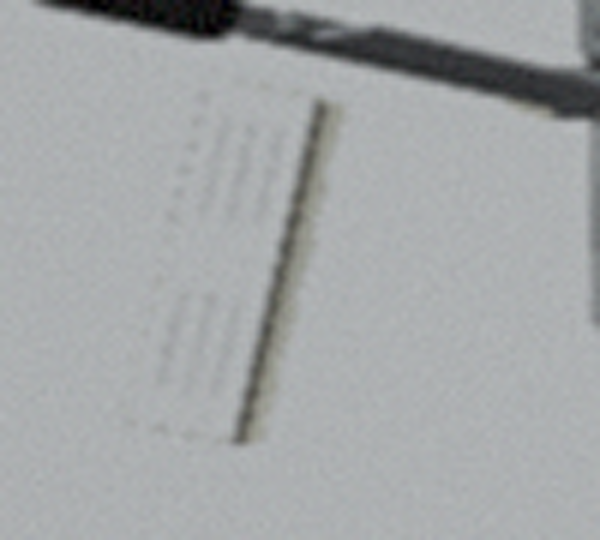

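The crop confirms the white long block. Its dark side edge runs (173,227)-(160,283) in the full image. The lever passes just behind its far end. Next I fit the poses.

```bash
cat > h.py <<'E'
import numpy as np
from bench import status, eyes, ctrl, spotter
C={n:eyes.get_calibration(n) for n in("scene","top")}
def proj(n,P):
    P=np.atleast_2d(P); T=np.array(C[n]["camera_from_world"]);K=np.array(C[n]["K"])
    c=P@T[:3,:3].T+T[:3,3]; p=c@K.T; return p[:,:2]/p[:,2:]
def ray(n,uv,z):
    T=np.array(C[n]["camera_from_world"]);K=np.array(C[n]["K"])
    d=T[:3,:3].T@np.linalg.inv(K)@[uv[0],uv[1],1]; o=-T[:3,:3].T@T[:3,3]
    return o+d*(z-o[2])/d[2]
def crop(p,off,f=6): return (np.array(p)+.5)/f-.5+np.array(off)
def fr(x,y,a,P):
    P=np.array(P,float);c,s=np.cos(a),np.sin(a)
    return np.c_[x+c*P[:,0]-s*P[:,1],y+s*P[:,0]+c*P[:,1],P[:,2]]
E
python3 - <<'E'
from h import *
import cv2
from scipy.optimize import least_squares as LS
to=(205,170);so=(230,210)
bed=np.array([[-.155,.145,.05],[-.155,-.145,.05],[.13,.145,.05],[.13,-.145,.05]])
tp=crop([[92,562],[622,548],[82,56],[602,44]],to)
sp=crop([[420,28],[33,260],[758,315],[352,592]],so)
for nm,use in(("both","ts"),("top","t"),("scene","s")):
    def f(p):
        W=fr(*p,bed); r=[]
        if "t" in use: r.append(proj("top",W)-tp)
        if "s" in use: r.append(proj("scene",W)-sp)
        return np.concatenate(r).ravel()
    r=LS(f,[.58,-.01,0],loss="soft_l1"); print(nm,r.x.round(4),f(r.x).round(1))
for z in(.2,):
    a=crop([[273,240],[423,188]],to);b=crop([[376,148],[453,55]],so)
    A=[ray("top",u,.208) for u in a];B=[ray("scene",u,.208) for u in b]
    print(np.round(A,4),np.mean(A,0),np.round(B,4),np.mean(B,0))
# block: top edge corners at z=.03
tb=crop([[316,98],[236,440],[130,424]],(120,210))
P=[ray("top",u,.03) for u in tb]; print(np.round(P,4), np.linalg.norm(P[0]-P[1]),np.linalg.norm(P[1]-P[2]))
s=cv2.imread("pics/scene0.png")
cv2.imwrite("pics/s_blk.png",cv2.resize(s[180:240,320:400],None,fx=8,fy=8,interpolation=cv2.INTER_CUBIC))
m=spotter.outline_of("block","top")
for d in m: 
    ys,xs=np.nonzero(d["mask"]);print(d["confidence"],cv2.minAreaRect(np.c_[xs,ys].astype(np.float32)))
m=spotter.outline_of("block","scene")
for d in m: 
    ys,xs=np.nonzero(d["mask"]);print(d["confidence"],cv2.minAreaRect(np.c_[xs,ys].astype(np.float32)))
E
```

```text
both [ 0.5723 -0.0117  0.03  ] [-0.5  1.1  2.   0.4 -0.1 -1.   1.  -1.6  0.6 -1.9 -1.7 -1.8  1.7 -1.
  0.1  1.3]
top [ 0.5718 -0.0098  0.0258] [-1.3  1.1  1.2  0.8 -0.5 -1.   0.6 -1.3]
scene [ 0.5748 -0.0151  0.0342] [ 0.1 -1.2 -2.2 -0.7  1.5 -0.2  0.   2.5]
[[ 0.5578  0.027   0.208 ]
 [ 0.5836 -0.0461  0.208 ]] [ 0.57071589 -0.00956753  0.208     ] [[ 0.5892 -0.0506  0.208 ]
 [ 0.5628  0.0196  0.208 ]] [ 0.5760197  -0.01550823  0.208     ]
[[0.5412 0.2863 0.03  ]
 [0.3564 0.3225 0.03  ]
 [0.3651 0.3791 0.03  ]] 0.18828820843194752 0.05731625526027127
0.95 ((138.0, 325.5), (21.0, 64.0), 90.0)
0.74 ((156.94119262695312, 253.23532104492188), (21.3431339263916, 59.66376495361328), 14.03624439239502)
0.78 ((352.2559509277344, 207.55319213867188), (38.337589263916016, 18.033658981323242), 46.7357063293457)
0.78 ((317.9389343261719, 167.3710479736328), (16.12458610534668, 46.185760498046875), 64.65382385253906)
```

View pics/s_blk.png

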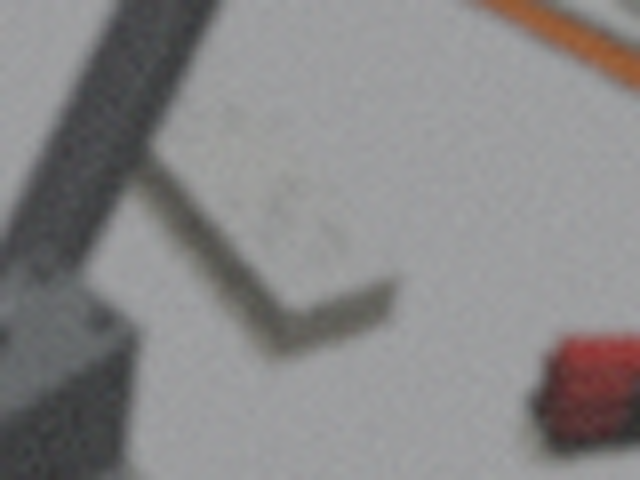

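```bash
cat >> h.py <<'E'
from scipy.spatial.transform import Rotation as Ro
def tool(): 
    s=status.get_state(); return np.array(s["tool_pos"]),Ro.from_euler("xyz",s["ee_rot"]).as_matrix(),s
def show():
    p,R,s=tool(); print("t",round(s["time"],2),"pos",p.round(4),"F",np.round(s["force"],1),"M",np.round(s["wrist_torque"],3),"op",round(s["opening"],4),"yaw_ty",round(np.arctan2(R[1,1],R[0,1]),4),"j",np.round(s["joints"],2))
def togo(x,y,z,ty=None):
    "ty: desired world heading of tool y axis"
    p,R,s=tool(); d=(R.T@(np.array([x,y,z])-p))*1000
    o=""
    if ty is not None:
        a=np.arctan2(R[1,1],R[0,1]); e=(ty-a+np.pi/2)%np.pi-np.pi/2   # grasp symmetric
        o=f"roll {e*np.sign(R[2,0]):.3f} (or +-pi)"   # tool x down => world yaw = -roll
    print("xyz",d.round(1),o)
E
python3 - <<'E'
from h import *
show(); p,R,s=tool(); print(R.round(3))
u=crop([[285,308]],(320,180),8)[0]; print(ray("scene",u,.03), fr(.4546,.3338,-.193,[[.095,-.03,.03],[.095,.03,.03]]))
print(crop([[285,308]],(320,180),8),proj("scene",fr(.4546,.3338,-.193,[[.095,-.03,.03],[.095,.03,.03]])))
togo(.43,-.35,.4,np.pi/2-.193); togo(.43,0,.4); togo(.40,.338,.4);togo(.445,.336,.19)
E
```

```text
t 1.1 pos [ 0.1726 -0.6267  0.4048] F [-0.5 -0.6 -0.6] M [ 0.008 -0.002  0.024] op 0.0873 yaw_ty -1.302 j [ 1.32  0.32 -0.07  1.45  0.02  1.37 -0.06]
[[-0.     0.266 -0.964]
 [-0.    -0.964 -0.266]
 [-1.     0.     0.   ]]
[0.53997342 0.28210189 0.03      ] [[0.54208204 0.28613562 0.03      ]
 [0.55359028 0.34502161 0.03      ]]
[[355.1875 218.0625]] [[356.40569273 217.91692433]
 [370.27955136 212.79062887]]
xyz [   4.8 -198.4 -321.6] roll 0.462 (or +-pi)
xyz [   4.7 -535.8 -414.6] 
xyz [   4.7 -869.6 -475.4] 
xyz [ 214.7 -855.8 -518.3]
```

{"method": "step_arm", "body": {
  "targets": [
    {"xyz":[5,-198,-321],"roll":-1},
    {"xyz":[5,-198,-321],"roll":-1},
    {"xyz":[5,-198,-321],"roll":-1},
    {"xyz":[5,-198,-321],"roll":-1},
    {"xyz":[5,-198,-321],"roll":-1},
    {"xyz":[5,-198,-321],"roll":-1},
    {"xyz":[5,-198,-321],"roll":-1},
    {"xyz":[5,-198,-321],"roll":-1}
  ],
  "jaw": 1
}}

```text
time: 1.77
tool_pos: [0.4006, -0.3809, 0.4007]
ee_rot: [0.702, 1.57, -1.164]
force: [0.2, -1.3, 0.4]
opening: 0.0871
```

```bash
python3 - <<'E'
from h import *
show(); togo(.44,-.05,.4,np.pi/2-.193); togo(.40,.25,.4)
E
```

```text
t 1.77 pos [ 0.4006 -0.3809  0.4007] F [ 0.2 -1.3  0.4] M [-0.034 -0.15   0.013] op 0.0871 yaw_ty -0.296 j [ 1.06  0.14 -0.38  1.69  0.05  1.32  0.37]
xyz [   0.4  -58.9 -328. ] roll 1.468 (or +-pi)
xyz [ 1.000e-01 -1.846e+02 -6.032e+02]
```

{"method": "step_arm", "body": {
  "targets": [
    {"xyz":[0,-59,-328],"roll":-1},
    {"xyz":[0,-59,-328],"roll":-1},
    {"xyz":[0,-59,-328],"roll":-1},
    {"xyz":[0,-59,-328],"roll":-1},
    {"xyz":[0,-59,-328],"roll":-1},
    {"xyz":[0,-59,-328],"roll":-1},
    {"xyz":[0,-59,-328],"roll":-1},
    {"xyz":[0,-59,-328],"roll":-1}
  ]
}}

```text
time: 2.43
tool_pos: [0.4406, -0.0498, 0.4007]
ee_rot: [-0.053, 1.569, -0.92]
force: [1.2, -0.7, 0.0]
opening: 0.0872
```

```bash
python3 - <<'E'
from h import *
show(); togo(.40,.25,.4,np.pi/2-.193); togo(.42,.336,.4)
E
```

```text
t 2.43 pos [ 0.4406 -0.0498  0.4007] F [ 1.2 -0.7  0. ] M [ 0.044 -0.232  0.039] op 0.0872 yaw_ty 0.704 j [ 0.79 -0.12 -0.67  1.92 -0.08  1.32  0.84]
xyz [   0.3  163.1 -254.8] roll -0.674 (or +-pi)
xyz [ 2.000e-01  2.340e+02 -3.074e+02]
```

{"method": "step_arm", "body": {
  "targets": [
    {"xyz":[0,163,-255],"roll":-0.67},
    {"xyz":[0,163,-255],"roll":-0.67},
    {"xyz":[0,163,-255],"roll":-0.67},
    {"xyz":[0,163,-255],"roll":-0.67},
    {"xyz":[0,163,-255],"roll":-0.67},
    {"xyz":[0,163,-255],"roll":-0.67},
    {"xyz":[0,163,-255],"roll":-0.67},
    {"xyz":[0,234,-307],"roll":-0.67}
  ]
}}

```text
time: 3.1
tool_pos: [0.4086, 0.2811, 0.4013]
ee_rot: [-0.535, 1.566, -0.736]
force: [0.3, 0.3, -0.3]
opening: 0.0868
```

```bash
python3 - <<'E'
from h import *
show(); togo(.445,.336,.3,np.pi/2-.193); togo(.445,.336,.187)
E
```

```text
t 3.1 pos [0.4086 0.2811 0.4013] F [ 0.3  0.3 -0.3] M [ 0.098 -0.126 -0.018] op 0.0868 yaw_ty 1.3696 j [ 0.44  0.06 -1.12  1.8   0.06  1.32  0.68]
xyz [101.2  61.3  24.2] roll -0.008 (or +-pi)
xyz [214.2  61.6  23.7]
```

{"method": "step_arm", "body": {
  "targets": [
    {"xyz":[20,61,24],"roll":-0.01},
    {"xyz":[60,61,24],"roll":-0.01},
    {"xyz":[100,61,24],"roll":-0.01},
    {"xyz":[140,61,24],"roll":-0.01},
    {"xyz":[155,61,24],"roll":-0.01},
    {"xyz":[155,61,24],"roll":-0.01}
  ]
}}

```text
time: 3.6
tool_pos: [0.4455, 0.3312, 0.2395]
ee_rot: [-2.469, 1.56, -2.661]
force: [-1.1, -1.5, 0.1]
opening: 0.0867
```

```bash
python3 - <<'E'
from h import *
import cv2
show(); togo(.445,.336,.187,np.pi/2-.193)
a=eyes.camera("top")[195:305,100:240,::-1];b=eyes.camera("scene")[130:240,290:430,::-1]
cv2.imwrite("pics/g1.png",np.hstack([cv2.resize(x,None,fx=2.8,fy=2.8*1.2,interpolation=cv2.INTER_CUBIC) for x in(a,b)]))
E
```

```text
t 3.6 pos [0.4455 0.3312 0.2395] F [-1.1 -1.5  0.1] M [-0.037 -0.143 -0.001] op 0.0867 yaw_ty 1.3788 j [ 0.16  0.46 -1.02  1.84  0.43  1.1   0.36]
xyz [52.5  4.9 -1. ] roll 0.001 (or +-pi)
```

View pics/g1.png

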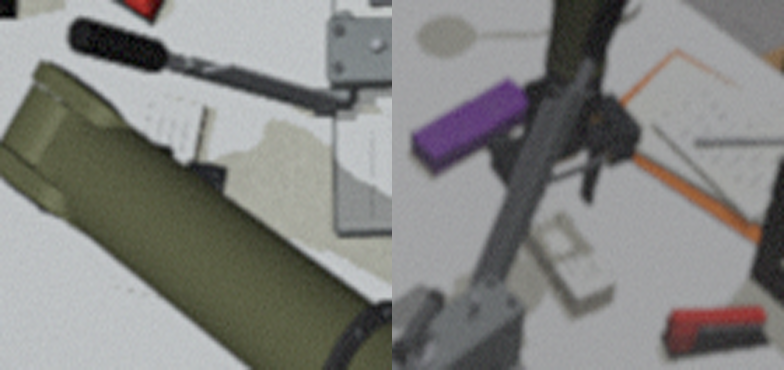

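The gripper hangs over the block, open, with the fingers either side (scene crop, around (560,190)). I go down and close.

{"method": "step_arm", "body": {
  "targets": [
    {"xyz":[30,4,0],"roll":0},
    {"xyz":[50,4,0],"roll":0},
    {"xyz":[52,4,0],"roll":0},
    {"xyz":[52,4,0],"roll":0}
  ]
}}

```text
time: 4.03
tool_pos: [0.4487, 0.3372, 0.1949]
ee_rot: [0.535, 1.569, 0.342]
force: [0.5, 0.6, -0.0]
opening: 0.0874
```

{"method": "step_arm", "body": {
  "targets": [
    {"xyz":[0,0,0],"roll":0},
    {"xyz":[0,0,0],"roll":0},
    {"xyz":[0,0,0],"roll":0},
    {"xyz":[0,0,0],"roll":0},
    {"xyz":[0,0,0],"roll":0},
    {"xyz":[0,0,0],"roll":0}
  ],
  "jaw": 0.5,
  "newtons": 30
}}

```text
time: 4.53
tool_pos: [0.4484, 0.3364, 0.1938]
ee_rot: [-1.177, 1.569, -1.371]
force: [0.2, -2.8, 6.0]
opening: 0.0597
```

```bash
python3 - <<'E'
from h import *
show();p,R,s=tool(); print(R.round(3)); togo(.385,.33,.22,np.pi/2-.193);togo(.385,.33,.187)
E
```

```text
t 4.53 pos [0.4484 0.3364 0.1938] F [ 0.2 -2.8  6. ] M [-0.814  0.045 -0.076] op 0.0597 yaw_ty 1.3773 j [ 0.1   0.53 -0.96  1.86  0.51  1.02  0.3 ]
[[ 0.     0.192  0.981]
 [-0.002  0.981 -0.192]
 [-1.    -0.002  0.001]]
xyz [-26.2 -18.5 -61. ] roll -0.001 (or +-pi)
xyz [  6.8 -18.5 -61. ]
```

{"method": "step_arm", "body": {
  "targets": [
    {"xyz":[-25,0,0],"roll":0},
    {"xyz":[-26,-10,-30],"roll":0},
    {"xyz":[-26,-18,-61],"roll":0},
    {"xyz":[-26,-18,-61],"roll":0},
    {"xyz":[-15,-18,-61],"roll":0},
    {"xyz":[-5,-18,-61],"roll":0},
    {"xyz":[0,-18,-61],"roll":0},
    {"xyz":[1,-18,-61],"roll":0}
  ]
}}

```text
time: 5.2
tool_pos: [0.3856, 0.3308, 0.1927]
ee_rot: [-1.816, 1.567, -2.01]
force: [-6.5, -9.0, 27.2]
opening: 0.06
```

```bash
python3 - <<'E'
from h import *
show()
E
```

```text
t 5.2 pos [0.3856 0.3308 0.1927] F [-6.5 -9.  27.2] M [-1.67   1.235 -0.111] op 0.06 yaw_ty 1.3763 j [ 0.13  0.43 -1.02  1.99  0.45  0.97  0.26]
```

{"method": "step_arm", "body": {
  "targets": [
    {"xyz":[0,0,0],"roll":0},
    {"xyz":[0,0,0],"roll":0},
    {"xyz":[0,0,0],"roll":0},
    {"xyz":[0,0,10],"roll":0},
    {"xyz":[4,0,24],"roll":0},
    {"xyz":[4,0,24],"roll":0},
    {"xyz":[4,0,24],"roll":0}
  ],
  "jaw": 1
}}

```text
time: 5.78
tool_pos: [0.4097, 0.3257, 0.1878]
ee_rot: [-3.063, 1.57, 3.025]
force: [-0.7, -0.2, -0.1]
opening: 0.0866
```

{"method": "step_arm", "body": {
  "targets": [
    {"xyz":[0,0,0],"roll":0},
    {"xyz":[0,0,0],"roll":0},
    {"xyz":[0,0,0],"roll":0},
    {"xyz":[0,0,0],"roll":0},
    {"xyz":[0,0,0],"roll":0},
    {"xyz":[0,0,0],"roll":0}
  ],
  "jaw": 0.4,
  "newtons": 40
}}

```text
time: 6.28
tool_pos: [0.4082, 0.3264, 0.1884]
ee_rot: [-1.333, 1.57, -1.525]
force: [-0.9, 0.0, 0.6]
opening: 0.0595
```

```bash
python3 - <<'E'
from h import *
import cv2
show(); p,R,s=tool();print(R.round(3)); togo(*p,np.pi/2+.028); togo(.38,.25,.26);togo(.43,-.012-.005,.26)
cv2.imwrite("pics/s2.png",eyes.camera("scene")[130:280,230:430,::-1].repeat(4,0).repeat(4,1))
E
```

```text
t 6.28 pos [0.4082 0.3264 0.1884] F [-0.9  0.   0.6] M [-0.015 -0.074  0.044] op 0.0595 yaw_ty 1.3783 j [ 0.13  0.47 -1.    1.96  0.47  0.97  0.28]
[[ 0.     0.191  0.982]
 [-0.     0.982 -0.191]
 [-1.    -0.     0.   ]]
xyz [0. 0. 0.] roll -0.221 (or +-pi)
xyz [-71.6 -80.4 -13. ] 
xyz [ -71.5 -332.9   87.2]
```

View pics/s2.png

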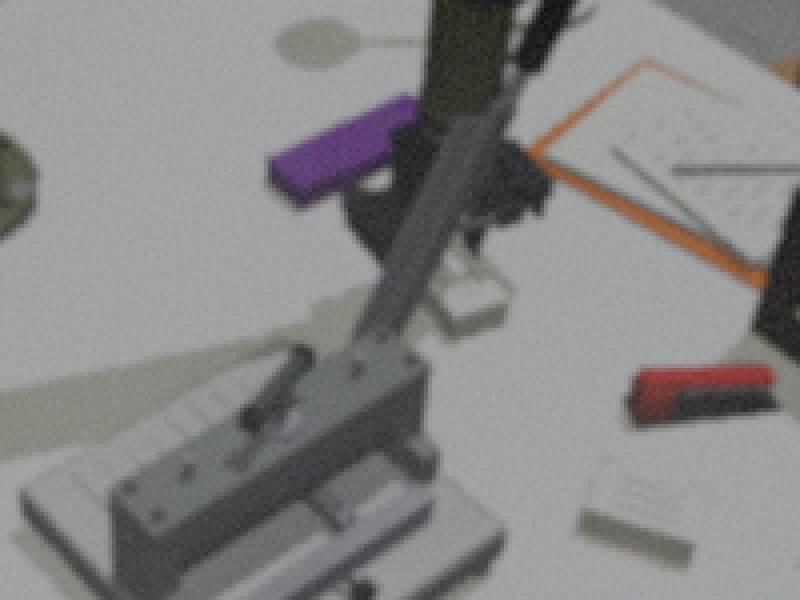

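{"method": "step_arm", "body": {
  "targets": [
    {"xyz":[-40,0,0],"roll":0},
    {"xyz":[-72,-20,-5],"roll":0},
    {"xyz":[-72,-50,-10],"roll":-0.05},
    {"xyz":[-72,-85,-10],"roll":-0.1},
    {"xyz":[-72,-125,5],"roll":-0.15},
    {"xyz":[-72,-160,20],"roll":-0.22},
    {"xyz":[-72,-195,35],"roll":-0.22},
    {"xyz":[-72,-235,50],"roll":-0.22}
  ]
}}

```text
time: 7.0
tool_pos: [0.4113, 0.0893, 0.2603]
ee_rot: [-0.948, 1.569, -0.919]
force: [0.8, -0.1, -2.3]
opening: 0.0599
```

```bash
python3 - <<'E'
from h import *
show(); togo(.43,-.021,.26,np.pi/2+.028)
E
```

```text
t 7.0 pos [0.4113 0.0893 0.2603] F [ 0.8 -0.1 -2.3] M [ 0.028 -0.32   0.057] op 0.0599 yaw_ty 1.5997 j [ 0.9  -0.01 -1.16  2.13 -0.01  1.01  1.35]
xyz [   0.5 -110.8   15.5] roll 0.001 (or +-pi)
```

{"method": "step_arm", "body": {
  "targets": [
    {"xyz":[0,-40,5],"roll":0},
    {"xyz":[0,-80,10],"roll":0},
    {"xyz":[0,-108,15],"roll":0},
    {"xyz":[0,-110,15],"roll":0},
    {"xyz":[0,-110,15],"roll":0}
  ]
}}

```text
time: 7.42
tool_pos: [0.4293, -0.0203, 0.26]
ee_rot: [2.42, 1.57, 2.443]
force: [-1.3, 0.8, -2.7]
opening: 0.0599
```

```bash
python3 - <<'E'
from h import *
import cv2
show(); togo(.43,-.021,.26,np.pi/2+.028)
a=eyes.camera("top")[170:300,180:330,::-1];b=eyes.camera("scene")[190:320,220:370,::-1]
cv2.imwrite("pics/g3.png",np.hstack([cv2.resize(x,None,fx=2.66,fy=2.66,interpolation=cv2.INTER_CUBIC) for x in(a,b)]))
E
```

```text
t 7.42 pos [ 0.4293 -0.0203  0.26  ] F [-1.3  0.8 -2.7] M [ 0.137 -0.167 -0.048] op 0.0599 yaw_ty 1.5938 j [ 1.02  0.03 -1.03  2.11  0.03  1.02  1.57]
xyz [-0.  -0.7  0.6] roll -0.005 (or +-pi)
```

View pics/g3.png

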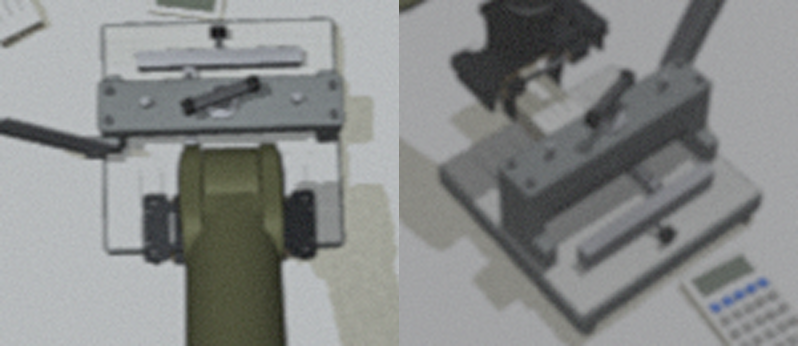

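The block is held level in front of the bridge. I lower it to the bed, feeling for contact.

{"method": "step_arm", "body": {
  "targets": [
    {"xyz":[10,0,0],"roll":0},
    {"xyz":[19,0,0],"roll":0},
    {"xyz":[20,0,0],"roll":0},
    {"xyz":[20,0,0],"roll":0}
  ]
}}

```text
time: 7.85
tool_pos: [0.429, -0.0175, 0.2396]
ee_rot: [2.654, 1.569, 2.684]
force: [0.1, 0.2, -2.9]
opening: 0.0596
```

{"method": "step_arm", "body": {
  "targets": [
    {"xyz":[1,0,0],"roll":0},
    {"xyz":[1,0,0],"roll":0},
    {"xyz":[1,0,0],"roll":0}
  ]
}}

```text
time: 8.1
tool_pos: [0.4297, -0.0185, 0.2396]
ee_rot: [-0.566, 1.57, -0.539]
force: [0.3, -0.8, -3.1]
opening: 0.0598
```

{"method": "step_arm", "body": {
  "targets": [
    {"xyz":[1,0,0],"roll":0},
    {"xyz":[1,0,0],"roll":0},
    {"xyz":[1,0,0],"roll":0}
  ]
}}

```text
time: 8.35
tool_pos: [0.4296, -0.0187, 0.2384]
ee_rot: [-1.283, 1.571, -1.256]
force: [0.1, -0.3, -2.8]
opening: 0.06
```

{"method": "step_arm", "body": {
  "targets": [
    {"xyz":[1,0,0],"roll":0},
    {"xyz":[1,0,0],"roll":0},
    {"xyz":[1.5,0,0],"roll":0},
    {"xyz":[1.5,0,0],"roll":0}
  ]
}}

```text
time: 8.68
tool_pos: [0.4299, -0.0185, 0.2383]
ee_rot: [-2.519, 1.569, -2.492]
force: [-6.2, 0.1, 16.2]
opening: 0.0598
```

```bash
python3 - <<'E'
from h import *
show(); c,s_=np.cos(.028),np.sin(.028)
# grasp target at cutter x=-90, y=-4
t=fr(.573,-.012,.028,[[-.09,-.004,.237]])[0]; print(t); togo(*t,np.pi/2+.028)
E
```

```text
t 8.68 pos [ 0.4299 -0.0185  0.2383] F [-6.2  0.1 16.2] M [0.267 1.27  0.029] op 0.0598 yaw_ty 1.5979 j [ 1.    0.08 -1.03  2.13  0.09  0.97  1.52]
[ 0.48314726 -0.0185181   0.237     ]
xyz [ 1.2 -1.4 53.2] roll -0.001 (or +-pi)
```

{"method": "step_arm", "body": {
  "targets": [
    {"xyz":[-1,0,10],"roll":0},
    {"xyz":[-1,-1,25],"roll":0},
    {"xyz":[-1,-1,40],"roll":0},
    {"xyz":[-1,-1,50],"roll":0},
    {"xyz":[-1,-1,52],"roll":0},
    {"xyz":[-1,-1,52],"roll":0}
  ]
}}

```text
time: 9.18
tool_pos: [0.4826, -0.0184, 0.2383]
ee_rot: [0.163, 1.569, 0.19]
force: [1.3, -0.8, 2.2]
opening: 0.0598
```

```bash
python3 - <<'E'
from h import *
import cv2
show()
a=eyes.camera("top")[170:300,180:330,::-1];b=eyes.camera("scene")[190:320,220:370,::-1]
cv2.imwrite("pics/g4.png",np.hstack([cv2.resize(x,None,fx=2.66,fy=2.66,interpolation=cv2.INTER_CUBIC) for x in(a,b)]))
E
```

```text
t 9.18 pos [ 0.4826 -0.0184  0.2383] F [ 1.3 -0.8  2.2] M [-0.189 -0.281 -0.04 ] op 0.0598 yaw_ty 1.5981 j [ 0.9   0.25 -0.99  2.02  0.25  1.    1.38]
```

View pics/g4.png

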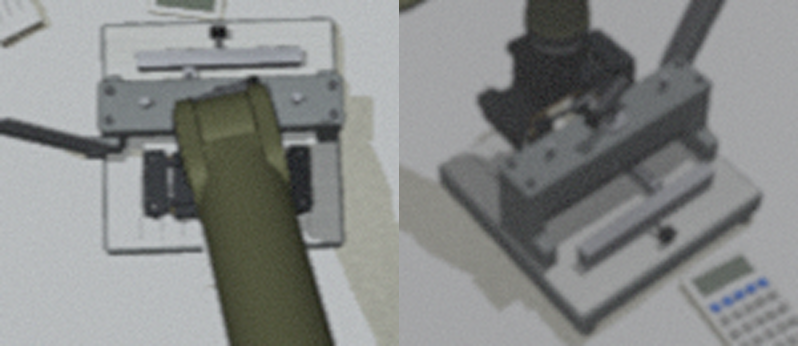

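{"method": "step_arm", "body": {
  "targets": [
    {"xyz":[0,0,0],"roll":0},
    {"xyz":[0,0,0],"roll":0},
    {"xyz":[0,0,-15],"roll":0},
    {"xyz":[0,0,-40],"roll":0},
    {"xyz":[0,0,-55],"roll":0},
    {"xyz":[0,0,-55],"roll":0},
    {"xyz":[0,0,-55],"roll":0}
  ],
  "jaw": 1
}}

```text
time: 9.87
tool_pos: [0.426, -0.0201, 0.2377]
ee_rot: [-1.58, 1.568, -1.554]
force: [0.1, -0.5, 0.2]
opening: 0.0866
```

{"method": "step_arm", "body": {
  "targets": [
    {"xyz":[0,0,0],"roll":0},
    {"xyz":[0,0,0],"roll":0},
    {"xyz":[0,0,0],"roll":0},
    {"xyz":[0,0,0],"roll":0},
    {"xyz":[0,0,0],"roll":0},
    {"xyz":[0,0,0],"roll":0}
  ],
  "jaw": 0.4
}}

```text
time: 10.37
tool_pos: [0.4268, -0.0196, 0.2378]
ee_rot: [1.347, 1.57, 1.374]
force: [0.4, 0.6, 0.3]
opening: 0.0601
```

```bash
python3 - <<'E'
from h import *
show()
E
```

```text
t 10.37 pos [ 0.4268 -0.0196  0.2378] F [0.4 0.6 0.3] M [ 0.177 -0.256  0.028] op 0.0601 yaw_ty 1.5984 j [ 1.02  0.08 -1.05  2.14  0.08  0.97  1.53]
```

{"method": "step_arm", "body": {
  "targets": [
    {"xyz":[0,0,10],"roll":0},
    {"xyz":[0,0,22],"roll":0},
    {"xyz":[0,0,34],"roll":0},
    {"xyz":[0,0,46],"roll":0},
    {"xyz":[0,0,56],"roll":0},
    {"xyz":[0,0,62],"roll":0},
    {"xyz":[0,0,62],"roll":0}
  ]
}}

```text
time: 10.95
tool_pos: [0.4894, -0.0181, 0.2378]
ee_rot: [1.917, 1.57, 1.944]
force: [1.1, -1.0, 1.5]
opening: 0.06
```

```bash
python3 - <<'E'
from h import *
import cv2
show()
a=eyes.camera("top")[170:300,180:330,::-1];b=eyes.camera("scene")[190:320,220:370,::-1]
cv2.imwrite("pics/g5.png",np.hstack([cv2.resize(x,None,fx=2.66,fy=2.66,interpolation=cv2.INTER_CUBIC) for x in(a,b)]))
E
```

```text
t 10.95 pos [ 0.4894 -0.0181  0.2378] F [ 1.1 -1.   1.5] M [-0.155 -0.151 -0.015] op 0.06 yaw_ty 1.5981 j [ 0.9   0.27 -1.    2.    0.27  1.01  1.37]
```

View pics/g5.png

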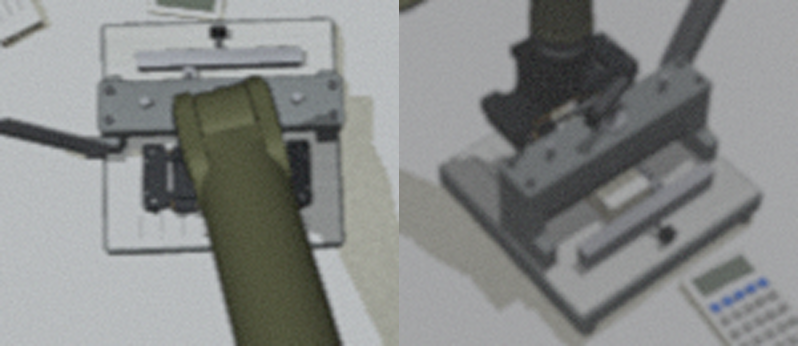

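{"method": "step_arm", "body": {
  "targets": [
    {"xyz":[0,0,0],"roll":0},
    {"xyz":[0,0,0],"roll":0},
    {"xyz":[0,0,-15],"roll":0},
    {"xyz":[0,0,-36],"roll":0},
    {"xyz":[0,0,-36],"roll":0},
    {"xyz":[0,0,-36],"roll":0}
  ],
  "jaw": 1
}}

```text
time: 11.55
tool_pos: [0.4517, -0.0193, 0.2377]
ee_rot: [-1.702, 1.569, -1.676]
force: [0.0, 0.7, 0.3]
opening: 0.0851
```

{"method": "step_arm", "body": {
  "targets": [
    {"xyz":[0,0,0],"roll":0},
    {"xyz":[0,0,0],"roll":0},
    {"xyz":[0,0,0],"roll":0},
    {"xyz":[0,0,0],"roll":0},
    {"xyz":[0,0,0],"roll":0},
    {"xyz":[0,0,0],"roll":0}
  ],
  "jaw": 0.4,
  "newtons": 30
}}

```text
time: 12.05
tool_pos: [0.4528, -0.0189, 0.2378]
ee_rot: [1.231, 1.57, 1.259]
force: [0.2, -0.0, -0.7]
opening: 0.0595
```

{"method": "step_arm", "body": {
  "targets": [
    {"xyz":[0,0,3],"roll":0},
    {"xyz":[0,0,6],"roll":0},
    {"xyz":[0,0,6],"roll":0},
    {"xyz":[0,0,6],"roll":0}
  ]
}}

```text
time: 12.38
tool_pos: [0.4585, -0.0188, 0.2378]
ee_rot: [3.015, 1.57, 3.042]
force: [-2.7, -0.3, 3.9]
opening: 0.0598
```

{"method": "step_arm", "body": {
  "targets": [
    {"xyz":[0,0,2],"roll":0},
    {"xyz":[0,0,2],"roll":0},
    {"xyz":[0,0,2],"roll":0}
  ]
}}

```text
time: 12.63
tool_pos: [0.4601, -0.0187, 0.2378]
ee_rot: [-3.085, 1.569, -3.057]
force: [-4.5, 0.2, 6.5]
opening: 0.0596
```

{"method": "step_arm", "body": {
  "targets": [
    {"xyz":[0,0,2],"roll":0},
    {"xyz":[0,0,2],"roll":0},
    {"xyz":[0,0,2],"roll":0}
  ]
}}

```text
time: 12.88
tool_pos: [0.4621, -0.0186, 0.2378]
ee_rot: [-3.043, 1.569, -3.015]
force: [-4.1, -0.4, 4.2]
opening: 0.0595
```

```bash
cat > pic.py <<'E'
import sys,cv2
from h import *
show()
a=eyes.camera("top")[165:275,200:320,::-1];b=eyes.camera("scene")[215:315,265:365,::-1]
cv2.imwrite(sys.argv[1],np.hstack([cv2.resize(x,(400,366),interpolation=cv2.INTER_CUBIC) for x in(a,b)]))
E
python3 pic.py pics/g6.png
```

```text
t 12.88 pos [ 0.4621 -0.0186  0.2378] F [-4.1 -0.4  4.2] M [0.281 0.743 0.107] op 0.0595 yaw_ty 1.5982 j [ 0.96  0.2  -1.03  2.06  0.2   0.99  1.42]
```

View pics/g6.png

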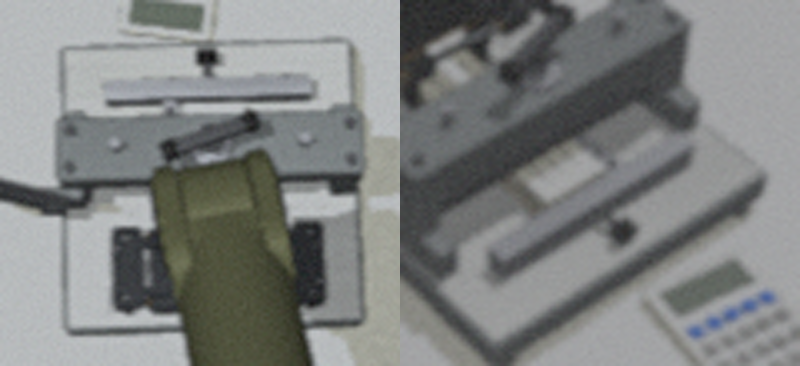

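{"method": "step_arm", "body": {
  "targets": [
    {"xyz":[0,0,2],"roll":0},
    {"xyz":[0,0,2],"roll":0},
    {"xyz":[0,0,2],"roll":0}
  ]
}}

```text
time: 13.23
tool_pos: [0.4642, -0.0186, 0.2378]
ee_rot: [-3.057, 1.569, -3.03]
force: [-4.4, -0.6, 5.2]
opening: 0.0597
```

{"method": "step_arm", "body": {
  "targets": [
    {"xyz":[0,0,2],"roll":0},
    {"xyz":[0,0,2],"roll":0},
    {"xyz":[0,0,2],"roll":0}
  ]
}}

```text
time: 13.48
tool_pos: [0.4661, -0.0186, 0.2378]
ee_rot: [-3.046, 1.569, -3.018]
force: [-4.2, -0.3, 5.1]
opening: 0.0596
```

{"method": "step_arm", "body": {
  "targets": [
    {"xyz":[0,0,2],"roll":0},
    {"xyz":[0,0,2],"roll":0},
    {"xyz":[0,0,2],"roll":0}
  ]
}}

```text
time: 13.73
tool_pos: [0.4675, -0.0185, 0.2378]
ee_rot: [-3.027, 1.566, -3.0]
force: [-8.0, 0.5, 10.0]
opening: 0.0598
```

{"method": "step_arm", "body": {
  "targets": [
    {"xyz":[0,0,2],"roll":0},
    {"xyz":[0,0,2],"roll":0},
    {"xyz":[0,0,2],"roll":0}
  ]
}}

```text
time: 13.98
tool_pos: [0.4684, -0.0183, 0.2377]
ee_rot: [-3.024, 1.561, -2.997]
force: [-13.1, 0.7, 15.9]
opening: 0.0599
```

{"method": "step_arm", "body": {
  "targets": [
    {"xyz":[0,0,2],"roll":0},
    {"xyz":[0,0,2],"roll":0},
    {"xyz":[0,0,2],"roll":0}
  ]
}}

```text
time: 14.23
tool_pos: [0.4694, -0.0182, 0.2376]
ee_rot: [-3.02, 1.557, -2.994]
force: [-18.9, 0.0, 23.1]
opening: 0.0598
```

{"method": "step_arm", "body": {
  "targets": [
    {"xyz":[0,0,-4],"roll":0},
    {"xyz":[0,0,-4],"roll":0},
    {"xyz":[0,2,-4],"roll":0},
    {"xyz":[0,2,-4],"roll":0},
    {"xyz":[0,2,-4],"roll":0}
  ]
}}

```text
time: 14.65
tool_pos: [0.4676, -0.0179, 0.2376]
ee_rot: [-2.524, 1.566, -2.497]
force: [-5.9, -3.9, 7.3]
opening: 0.0597
```

{"method": "step_arm", "body": {
  "targets": [
    {"xyz":[0,2,0],"roll":0},
    {"xyz":[0,2,0],"roll":0},
    {"xyz":[0,2,0],"roll":0}
  ]
}}

```text
time: 14.9
tool_pos: [0.4676, -0.0171, 0.2376]
ee_rot: [-2.38, 1.565, -2.355]
force: [-6.3, -7.1, 7.5]
opening: 0.0599
```

{"method": "step_arm", "body": {
  "targets": [
    {"xyz":[0,2,0],"roll":0},
    {"xyz":[0,2,0],"roll":0},
    {"xyz":[0,2,0],"roll":0}
  ]
}}

```text
time: 15.15
tool_pos: [0.4675, -0.0162, 0.2377]
ee_rot: [-2.26, 1.563, -2.237]
force: [-6.3, -9.2, 9.0]
opening: 0.0601
```

{"method": "step_arm", "body": {
  "targets": [
    {"xyz":[0,2,0],"roll":0},
    {"xyz":[0,2,0],"roll":0},
    {"xyz":[0,2,0],"roll":0}
  ]
}}

```text
time: 15.4
tool_pos: [0.4675, -0.0148, 0.2377]
ee_rot: [-2.206, 1.563, -2.184]
force: [-6.5, -11.4, 9.6]
opening: 0.0598
```

```bash
python3 pic.py pics/g7.png; python3 - <<'E'
import cv2
from h import *
b=eyes.camera("scene")[225:300,280:360,::-1]
cv2.imwrite("pics/g7b.png",cv2.resize(b,None,fx=8,fy=8,interpolation=cv2.INTER_CUBIC))
E
```

```text
t 15.4 pos [ 0.4675 -0.0148  0.2377] F [ -6.5 -11.4   9.6] M [-2.11   1.582 -0.716] op 0.0598 yaw_ty 1.5922 j [ 0.94  0.21 -1.03  2.05  0.23  1.    1.39]
```

View pics/g7b.png

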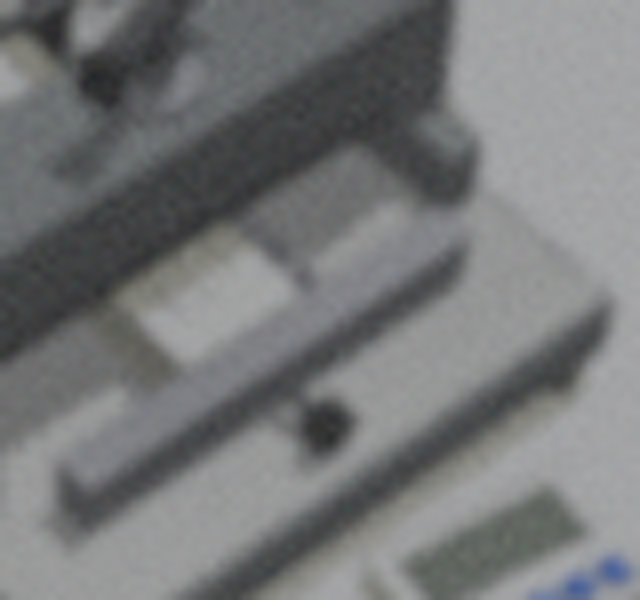

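{"method": "step_arm", "body": {
  "targets": [
    {"xyz":[0,0,0],"roll":-0.01},
    {"xyz":[0,0,0],"roll":-0.01},
    {"xyz":[0,0,0],"roll":-0.01}
  ]
}}

```text
time: 15.8
tool_pos: [0.4676, -0.0144, 0.2377]
ee_rot: [-2.234, 1.564, -2.203]
force: [-5.9, -9.5, 8.4]
opening: 0.0597
```

```bash
python3 -c "
from h import *
show()"
```

```text
t 15.8 pos [ 0.4676 -0.0144  0.2377] F [-5.9 -9.5  8.4] M [-1.772  1.428 -0.694] op 0.0597 yaw_ty 1.6026 j [ 0.94  0.22 -1.03  2.05  0.23  1.    1.39]
```

{"method": "step_arm", "body": {
  "targets": [
    {"xyz":[0,0,0],"roll":-0.01},
    {"xyz":[0,0,0],"roll":-0.01},
    {"xyz":[0,0,0],"roll":-0.01}
  ]
}}

```text
time: 16.05
tool_pos: [0.4675, -0.0145, 0.2377]
ee_rot: [-2.337, 1.564, -2.298]
force: [-6.9, -9.2, 8.7]
opening: 0.0599
```

```bash
python3 -c "
from h import *
show()"
```

```text
t 16.05 pos [ 0.4675 -0.0145  0.2377] F [-6.9 -9.2  8.7] M [-1.849  1.379 -1.288] op 0.0599 yaw_ty 1.6103 j [ 0.94  0.22 -1.03  2.05  0.23  1.    1.4 ]
```

{"method": "step_arm", "body": {
  "targets": [
    {"xyz":[0,0,2],"roll":0.002},
    {"xyz":[0,0,3],"roll":0.002},
    {"xyz":[0,0,3],"roll":0.002}
  ]
}}

```text
time: 16.3
tool_pos: [0.4689, -0.0142, 0.2375]
ee_rot: [-2.682, 1.557, -2.643]
force: [-17.2, -9.6, 20.3]
opening: 0.0599
```

```bash
python3 -c "
from h import *
show()"
```

```text
t 16.3 pos [ 0.4689 -0.0142  0.2375] F [-17.2  -9.6  20.3] M [-1.784  3.484 -1.009] op 0.0599 yaw_ty 1.6092 j [ 0.93  0.22 -1.03  2.04  0.23  1.01  1.4 ]
```

{"method": "step_arm", "body": {
  "targets": [
    {"xyz":[0,0,0],"roll":0},
    {"xyz":[0,0,0],"roll":0},
    {"xyz":[0,0,0],"roll":0},
    {"xyz":[0,0,0],"roll":0}
  ],
  "jaw": 1
}}

```text
time: 16.63
tool_pos: [0.4717, -0.0101, 0.2379]
ee_rot: [0.36, 1.569, 0.405]
force: [-0.2, 0.3, -0.4]
opening: 0.079
```

{"method": "step_arm", "body": {
  "targets": [
    {"xyz":[-20,0,0],"roll":0},
    {"xyz":[-60,0,0],"roll":0},
    {"xyz":[-100,0,0],"roll":0},
    {"xyz":[-130,-20,-10],"roll":0},
    {"xyz":[-150,-60,-20],"roll":0},
    {"xyz":[-150,-100,-20],"roll":0},
    {"xyz":[-150,-140,-20],"roll":0},
    {"xyz":[-150,-170,-20],"roll":0}
  ]
}}

```text
time: 17.3
tool_pos: [0.4588, -0.1847, 0.3887]
ee_rot: [-1.12, 1.567, -1.077]
force: [-0.4, -0.2, 0.8]
opening: 0.0869
```

```bash
python3 - <<'E'
import cv2
from h import *
show()
for n,(y,x) in {"top":(170,205),"scene":(205,230)}.items():
    b=eyes.camera(n)[y:y+100,x:x+130,::-1]
    cv2.imwrite(f"pics/g8{n}.png",cv2.resize(b,None,fx=6,fy=6,interpolation=cv2.INTER_CUBIC))
E
```

```text
t 17.3 pos [ 0.4588 -0.1847  0.3887] F [-0.4 -0.2  0.8] M [ 0.078 -0.165  0.032] op 0.0869 yaw_ty 1.6134 j [ 1.23  0.04 -0.91  1.82  0.04  1.29  1.92]
```

View pics/g8top.png

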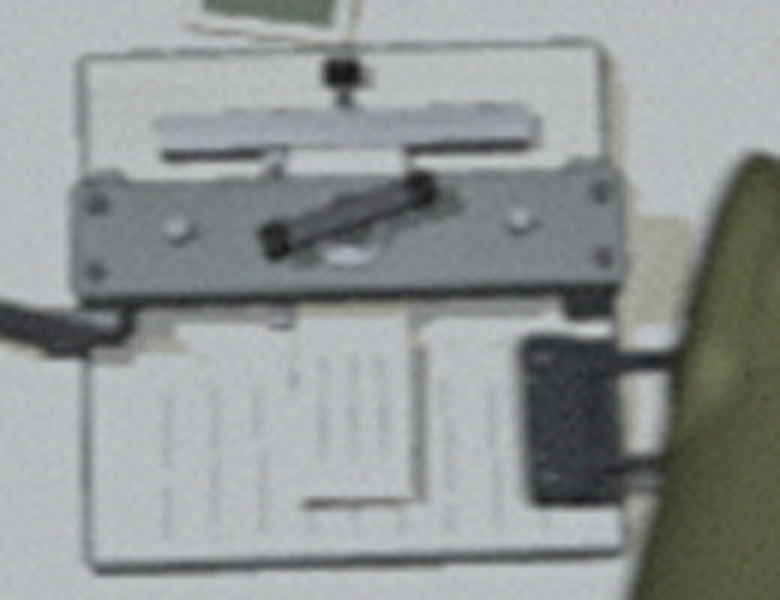

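View pics/g8scene.png

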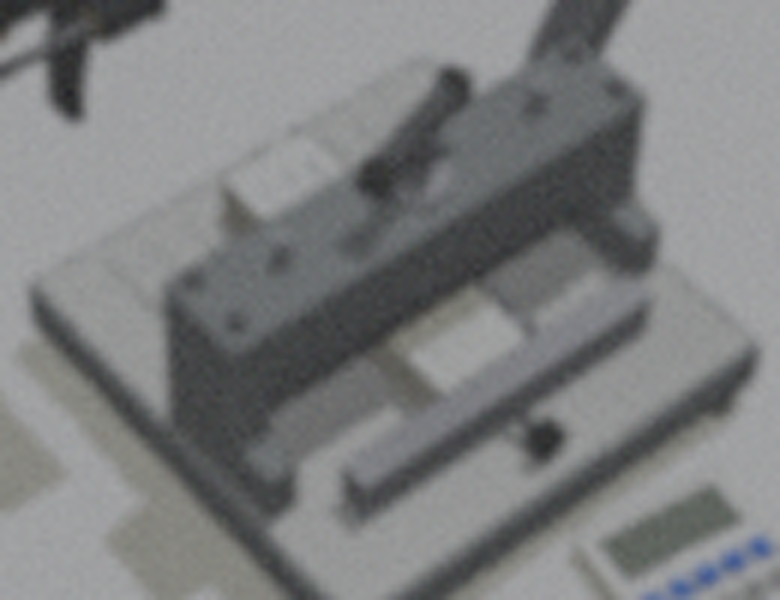

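```bash
python3 - <<'E'
import cv2
from h import *
off=(205,170)
im=cv2.imread("pics/g8top.png")
h=.03
for (x,y,a),col in(((.5715,-.0105,.027),(0,0,255)),((.5715,-.0105,.037),(255,0,0))):
    def dr(pts,z,c):
        p=proj("top",fr(x,y,a,[[u,v,z] for u,v in pts])); q=((p-off+.5)*6-.5).astype(int)
        cv2.polylines(im,[q.reshape(-1,1,2)],True,c,1)
    dr([(-.125,-.03),(-.125,.03),(.065,.03),(.065,-.03)],.05+h,col)
    dr([(-.155,-.145),(-.155,.145),(.13,.145),(.13,-.145)],.05,col)
    dr([(-.03,-.144),(-.03,.144),(.03,.144),(.03,-.144)],.165,col)
    dr([(.065,-.1),(.065,.1)],.082,col)
cv2.imwrite("pics/ov.png",im)
E
```

```text
(no output)
```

View pics/ov.png

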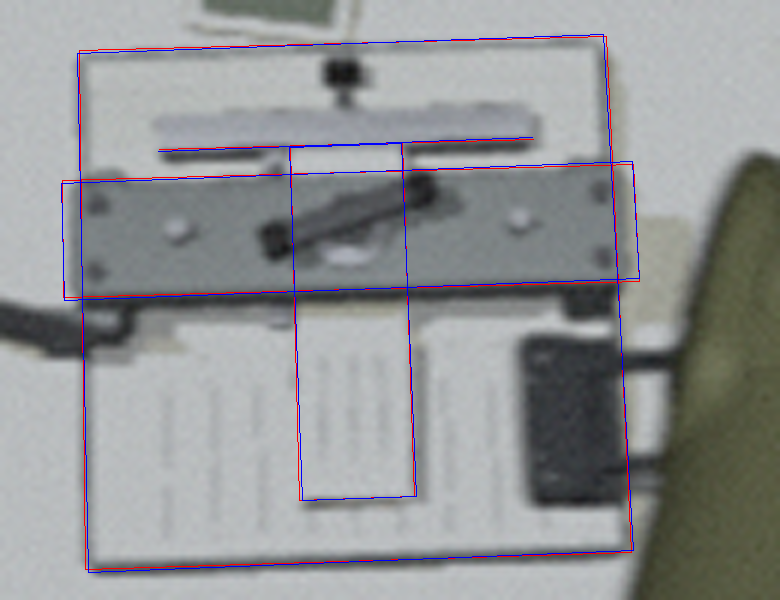

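```bash
python3 - <<'E'
import cv2
from h import *
fs=[eyes.camera("top").astype(float) for _ in range(10)]
sc=[eyes.camera("scene").astype(float) for _ in range(6)]
a=np.mean(fs,0);np.save("top_avg.npy",a);s=np.mean(sc,0);np.save("scene_avg.npy",s)
def save(im,y,x,hh,w,f,n): 
    c=im[y:y+hh,x:x+w,::-1].clip(0,255); c=(c-c.min())/(c.max()-c.min())*255
    cv2.imwrite(n,cv2.resize(c.astype(np.uint8),None,fx=f,fy=f,interpolation=cv2.INTER_CUBIC))
save(a,185,235,75,60,8,"pics/avt.png"); save(s,250,285,40,50,14,"pics/avs.png")
E
```

```text
(no output)
```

View pics/avt.png

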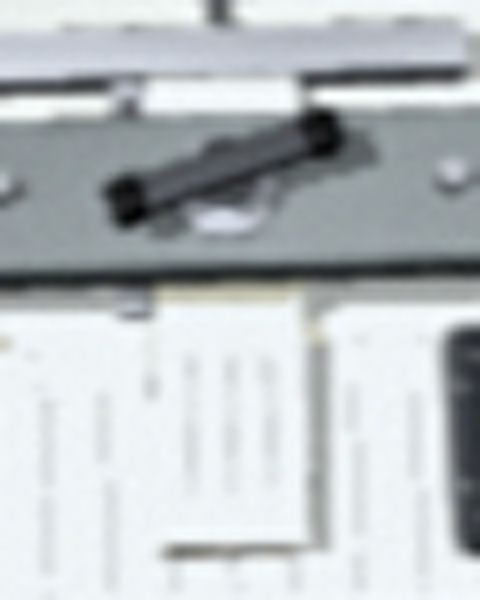

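View pics/avs.png

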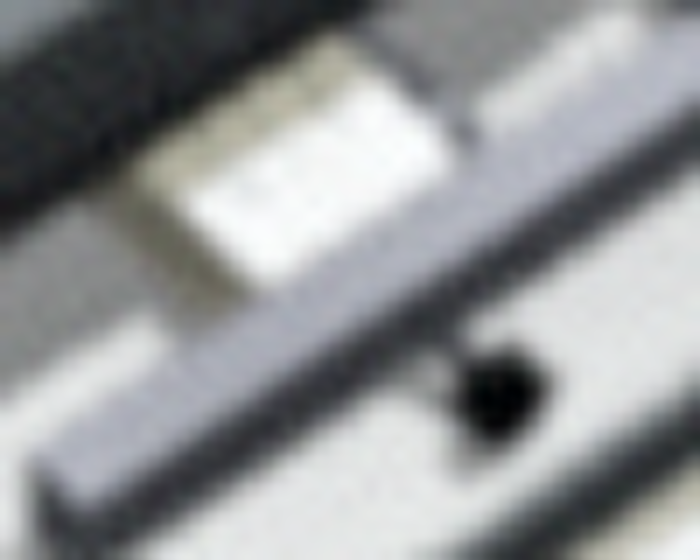

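The block's outline in the top view matches the predicted loaded pose. It lies parallel to the side lay and touches the gauge in both views. Next is the handle.

```bash
python3 - <<'E'
from h import *
show(); togo(.573,-.012,.415,.35)
# bar angle from averaged top image: caps at crop (127,200),(322,132) fx8 off (235,185); 
A=[ray("top",crop(p,(235,185),8),.206) for p in ([127,200],[322,132])]; print(np.round(A,4),np.mean(A,0),np.arctan2(*(A[0]-A[1])[[1,0]]))
E
```

```text
t 18.2 pos [ 0.459  -0.1812  0.3878] F [0.3 0.  0.7] M [ 0.1   -0.145 -0.014] op 0.0868 yaw_ty 1.616 j [ 1.22  0.04 -0.91  1.83  0.03  1.29  1.92]
xyz [-27.2 163.8 121.5] roll 1.266 (or +-pi)
[[ 0.5583  0.026   0.206 ]
 [ 0.5836 -0.0454  0.206 ]] [ 0.570967   -0.00968311  0.206     ] 1.911845524769944
```

{"method": "step_arm", "body": {
  "targets": [
    {"xyz":[-27,0,0],"roll":0.12},
    {"xyz":[-27,25,18],"roll":0.24},
    {"xyz":[-27,55,40],"roll":0.37},
    {"xyz":[-27,85,62],"roll":0.49},
    {"xyz":[-27,115,84],"roll":0.62},
    {"xyz":[-27,140,104],"roll":0.74},
    {"xyz":[-27,160,118],"roll":0.86},
    {"xyz":[-27,164,121],"roll":0.98}
  ]
}}

```text
time: 18.87
tool_pos: [0.5739, -0.0074, 0.4148]
ee_rot: [2.109, 1.567, 1.305]
force: [-0.4, 0.4, 0.2]
opening: 0.0868
```

{"method": "step_arm", "body": {
  "targets": [
    {"xyz":[0,0,0],"roll":0.12},
    {"xyz":[0,0,0],"roll":0.24},
    {"xyz":[0,0,0],"roll":0.29},
    {"xyz":[0,0,0],"roll":0.29},
    {"xyz":[0,0,0],"roll":0.29}
  ]
}}

```text
time: 19.28
tool_pos: [0.5725, -0.0119, 0.4147]
ee_rot: [-1.864, 1.571, -2.955]
force: [0.3, -0.5, -0.0]
opening: 0.0868
```

```bash
python3 pic.py pics/h1.png; python3 - <<'E'
from h import *
togo(.573,-.012,.382,.345)
E
```

```text
t 19.28 pos [ 0.5725 -0.0119  0.4147] F [ 0.3 -0.5 -0. ] M [-0.03  -0.123 -0.012] op 0.0868 yaw_ty 0.4793 j [ 0.77  0.26 -0.93  1.61  0.21  1.38  0.29]
xyz [32.8  0.4  0.2] roll 0.134 (or +-pi)
```

View pics/h1.png

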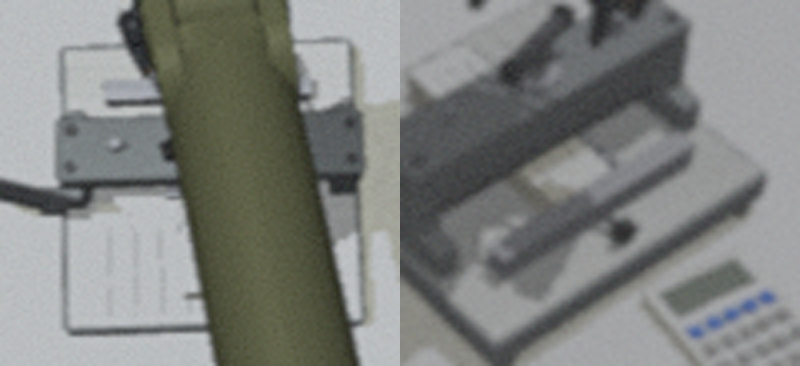

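{"method": "step_arm", "body": {
  "targets": [
    {"xyz":[15,0,0],"roll":0.1},
    {"xyz":[30,0,0],"roll":0.134},
    {"xyz":[32,0,0],"roll":0.134},
    {"xyz":[32,0,0],"roll":0.134},
    {"xyz":[32,0,0],"roll":0.134}
  ]
}}

```text
time: 19.8
tool_pos: [0.5726, -0.0119, 0.3833]
ee_rot: [1.605, 1.57, 0.379]
force: [0.1, 0.1, 0.8]
opening: 0.087
```

```bash
python3 - <<'E'
import cv2
from h import *
show()
b=eyes.camera("scene")[190:280,250:350,::-1]
b=np.clip(b*2.,0,255).astype(np.uint8)
cv2.imwrite("pics/h2.png",cv2.resize(b,None,fx=6.5,fy=6.5,interpolation=cv2.INTER_CUBIC))
E
```

```text
t 19.8 pos [ 0.5726 -0.0119  0.3833] F [0.1 0.1 0.8] M [-0.03  -0.13  -0.003] op 0.087 yaw_ty 0.345 j [ 0.74  0.28 -0.9   1.65  0.22  1.32  0.15]
```

View pics/h2.png

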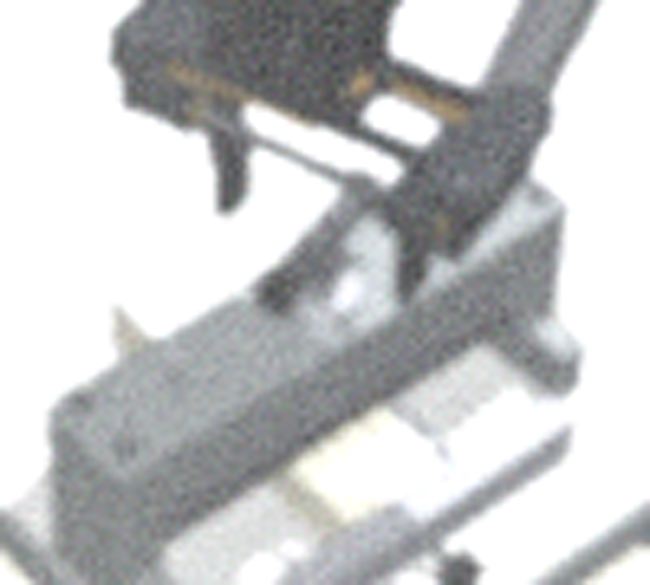

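The fingers straddle the bar. I close gently first to check the opening.

{"method": "step_arm", "body": {
  "targets": [
    {"xyz":[0,0,0],"roll":0},
    {"xyz":[0,0,0],"roll":0},
    {"xyz":[0,0,0],"roll":0},
    {"xyz":[0,0,0],"roll":0},
    {"xyz":[0,0,0],"roll":0},
    {"xyz":[0,0,0],"roll":0},
    {"xyz":[0,0,0],"roll":0},
    {"xyz":[0,0,0],"roll":0}
  ],
  "jaw": 0.1,
  "newtons": 15
}}

```text
time: 20.52
tool_pos: [0.5725, -0.0118, 0.3828]
ee_rot: [-1.352, 1.571, -2.579]
force: [0.4, 0.4, -0.3]
opening: 0.0415
```

```bash
python3 -c "
from h import *
show()"
```

```text
t 20.52 pos [ 0.5725 -0.0118  0.3828] F [ 0.4  0.4 -0.3] M [ 0.038 -0.159 -0.025] op 0.0415 yaw_ty 0.3438 j [ 0.74  0.28 -0.9   1.65  0.22  1.32  0.15]
```

Still closing.

{"method": "step_arm", "body": {
  "targets": [
    {"xyz":[0,0,0],"roll":0},
    {"xyz":[0,0,0],"roll":0},
    {"xyz":[0,0,0],"roll":0},
    {"xyz":[0,0,0],"roll":0},
    {"xyz":[0,0,0],"roll":0},
    {"xyz":[0,0,0],"roll":0},
    {"xyz":[0,0,0],"roll":0},
    {"xyz":[0,0,0],"roll":0}
  ]
}}

```text
time: 21.18
tool_pos: [0.5723, -0.0119, 0.3833]
ee_rot: [-1.017, 1.57, -2.245]
force: [-2.5, -1.0, 5.3]
opening: 0.0137
```

```bash
python3 -c "
from h import *
show()"
```

```text
t 21.18 pos [ 0.5723 -0.0119  0.3833] F [-2.5 -1.   5.3] M [-0.188  0.603  0.045] op 0.0137 yaw_ty 0.3437 j [ 0.74  0.28 -0.9   1.65  0.22  1.32  0.15]
```

{"method": "step_arm", "body": {
  "targets": [
    {"xyz":[0,0,0],"roll":0},
    {"xyz":[0,0,0],"roll":0},
    {"xyz":[0,0,0],"roll":0}
  ],
  "jaw": 0,
  "newtons": 60
}}

```text
time: 21.43
tool_pos: [0.5723, -0.0119, 0.3833]
ee_rot: [-0.996, 1.57, -2.223]
force: [-2.9, -1.7, 4.7]
opening: 0.0137
```

```bash
python3 -c "
from h import *
show()"
```

```text
t 21.43 pos [ 0.5723 -0.0119  0.3833] F [-2.9 -1.7  4.7] M [-0.14   0.553  0.01 ] op 0.0137 yaw_ty 0.3437 j [ 0.74  0.28 -0.9   1.65  0.22  1.32  0.15]
```

{"method": "step_arm", "body": {
  "targets": [
    {"xyz":[0.1,0,0],"roll":0.05},
    {"xyz":[0.2,0,0],"roll":0.1},
    {"xyz":[0.3,0,0],"roll":0.15},
    {"xyz":[0.4,0,0],"roll":0.2}
  ]
}}

```text
time: 21.77
tool_pos: [0.5723, -0.0119, 0.3829]
ee_rot: [-0.84, 1.57, -2.269]
force: [-2.6, -0.8, 6.1]
opening: 0.0137
```

```bash
python3 -c "
from h import *
show()"
```

```text
t 21.77 pos [ 0.5723 -0.0119  0.3829] F [-2.6 -0.8  6.1] M [-0.184  0.683  0.259] op 0.0137 yaw_ty 0.1419 j [ 0.72  0.27 -0.87  1.66  0.21  1.32 -0.05]
```

{"method": "step_arm", "body": {
  "targets": [
    {"xyz":[0.15,0,0],"roll":0.08},
    {"xyz":[0.3,0,0],"roll":0.16},
    {"xyz":[0.45,0,0],"roll":0.24},
    {"xyz":[0.6,0,0],"roll":0.32},
    {"xyz":[0.75,0,0],"roll":0.4},
    {"xyz":[0.9,0,0],"roll":0.48},
    {"xyz":[1.05,0,0],"roll":0.56},
    {"xyz":[1.15,0,0],"roll":0.6}
  ]
}}

```text
time: 22.43
tool_pos: [0.5721, -0.0118, 0.3817]
ee_rot: [-0.534, 1.569, -2.565]
force: [-4.8, -1.3, 6.3]
opening: 0.0137
```

```bash
python3 -c "
from h import *
show()"
```

```text
t 22.43 pos [ 0.5721 -0.0118  0.3817] F [-4.8 -1.3  6.3] M [-0.27   0.986  0.253] op 0.0137 yaw_ty -0.4593 j [ 0.65  0.25 -0.78  1.66  0.18  1.31 -0.62]
```

{"method": "step_arm", "body": {
  "targets": [
    {"xyz":[0.15,0,0],"roll":0.08},
    {"xyz":[0.3,0,0],"roll":0.16},
    {"xyz":[0.45,0,0],"roll":0.24},
    {"xyz":[0.6,0,0],"roll":0.32},
    {"xyz":[0.75,0,0],"roll":0.4},
    {"xyz":[0.9,0,0],"roll":0.48},
    {"xyz":[1.05,0,0],"roll":0.56},
    {"xyz":[1.15,0,0],"roll":0.6}
  ]
}}

```text
time: 23.1
tool_pos: [0.5719, -0.0116, 0.3806]
ee_rot: [-0.157, 1.568, -2.786]
force: [-5.8, -0.5, 6.4]
opening: 0.0132
```

```bash
python3 -c "
from h import *
show()"
```

```text
t 23.1 pos [ 0.5719 -0.0116  0.3806] F [-5.8 -0.5  6.4] M [-0.072  1.147  0.258] op 0.0132 yaw_ty -1.0591 j [ 0.59  0.23 -0.71  1.66  0.16  1.31 -1.21]
```

{"method": "step_arm", "body": {
  "targets": [
    {"xyz":[0.1,-0.5,0.9],"roll":0.06},
    {"xyz":[0.25,-0.5,0.9],"roll":0.12},
    {"xyz":[0.35,-0.5,0.9],"roll":0.18},
    {"xyz":[0.45,-0.5,0.9],"roll":0.24},
    {"xyz":[0.6,-0.5,0.9],"roll":0.3}
  ]
}}

```text
time: 23.52
tool_pos: [0.5714, -0.0116, 0.38]
ee_rot: [1.482, 1.571, -1.447]
force: [-2.9, 0.2, 5.5]
opening: 0.0136
```

```bash
python3 -c "
from h import *
show()"
```

```text
t 23.52 pos [ 0.5714 -0.0116  0.38  ] F [-2.9  0.2  5.5] M [-0.001  0.589  0.275] op 0.0136 yaw_ty -1.3583 j [ 0.56  0.23 -0.67  1.67  0.15  1.3  -1.5 ]
```

{"method": "step_arm", "body": {
  "targets": [
    {"xyz":[0.1,0,0],"roll":0.06},
    {"xyz":[0.25,0,0],"roll":0.12},
    {"xyz":[0.35,0,0],"roll":0.18},
    {"xyz":[0.45,0,0],"roll":0.24},
    {"xyz":[0.6,0,0],"roll":0.3}
  ]
}}

```text
time: 23.93
tool_pos: [0.5714, -0.0115, 0.3794]
ee_rot: [0.607, 1.571, -2.622]
force: [-3.3, -0.0, 5.1]
opening: 0.0134
```

```bash
python3 -c "
from h import *
show()"
```

```text
t 23.93 pos [ 0.5714 -0.0115  0.3794] F [-3.3 -0.   5.1] M [0.076 0.643 0.257] op 0.0134 yaw_ty -1.6581 j [ 0.53  0.22 -0.64  1.67  0.14  1.3  -1.79]
```

{"method": "step_arm", "body": {
  "targets": [
    {"xyz":[0.1,0,0],"roll":0.06},
    {"xyz":[0.25,0,0],"roll":0.12},
    {"xyz":[0.35,0,0],"roll":0.18},
    {"xyz":[0.45,0,0],"roll":0.24},
    {"xyz":[0.6,0,0],"roll":0.3}
  ]
}}

```text
time: 24.35
tool_pos: [0.5714, -0.0113, 0.3788]
ee_rot: [-1.353, 1.571, 1.401]
force: [-3.5, 0.9, 6.2]
opening: 0.0132
```

```bash
python3 -c "
from h import *
show()"
```

```text
t 24.35 pos [ 0.5714 -0.0113  0.3788] F [-3.5  0.9  6.2] M [0.177 0.627 0.272] op 0.0132 yaw_ty -1.958 j [ 0.5   0.22 -0.6   1.67  0.13  1.29 -2.08]
```

{"method": "step_arm", "body": {
  "targets": [
    {"xyz":[0.1,0,0],"roll":0.05},
    {"xyz":[0.2,0,0],"roll":0.1},
    {"xyz":[0.3,0,0],"roll":0.15},
    {"xyz":[0.4,0,0],"roll":0.2},
    {"xyz":[0.4,0,0],"roll":0.2}
  ]
}}

```text
time: 24.77
tool_pos: [0.5714, -0.0112, 0.3784]
ee_rot: [-1.273, 1.571, 1.282]
force: [-2.7, 0.2, 5.4]
opening: 0.0134
```

```bash
python3 -c "
from h import *
show()"
```

```text
t 24.77 pos [ 0.5714 -0.0112  0.3784] F [-2.7  0.2  5.4] M [0.201 0.568 0.135] op 0.0134 yaw_ty -2.1573 j [ 0.48  0.21 -0.58  1.67  0.12  1.29 -2.28]
```

Torque is still free-running after about 2.5 rad, and joint 7 is nearing its limit. I regrasp half a turn back.

{"method": "step_arm", "body": {
  "targets": [
    {"xyz":[0,0,0],"roll":0},
    {"xyz":[0,0,0],"roll":0},
    {"xyz":[0,0,0],"roll":0},
    {"xyz":[0,0,0],"roll":0},
    {"xyz":[-5,0,0],"roll":0},
    {"xyz":[-20,0,0],"roll":0},
    {"xyz":[-28,0,0],"roll":-0.1},
    {"xyz":[-28,0,0],"roll":-0.2}
  ],
  "jaw": 0.5,
  "newtons": 20
}}

```text
time: 25.43
tool_pos: [0.5719, -0.0121, 0.4077]
ee_rot: [-3.038, 1.568, -0.278]
force: [1.0, -0.2, 0.7]
opening: 0.0426
```

```bash
python3 -c "
from h import *
show()"
```

```text
t 25.43 pos [ 0.5719 -0.0121  0.4077] F [ 1.  -0.2  0.7] M [ 0.109 -0.021  0.047] op 0.0426 yaw_ty -1.9521 j [ 0.5   0.2  -0.6   1.63  0.12  1.35 -2.07]
```

{"method": "step_arm", "body": {
  "targets": [
    {"xyz":[0,0,0],"roll":-1},
    {"xyz":[0,0,0],"roll":-1},
    {"xyz":[0,0,0],"roll":-1},
    {"xyz":[0,0,0],"roll":-1},
    {"xyz":[0,0,0],"roll":-1},
    {"xyz":[0,0,0],"roll":-1},
    {"xyz":[0,0,0],"roll":-1},
    {"xyz":[0,0,0],"roll":-1}
  ]
}}

```text
time: 26.1
tool_pos: [0.5714, -0.0124, 0.4056]
ee_rot: [-0.206, 1.57, -2.728]
force: [0.6, -0.7, 0.0]
opening: 0.0437
```

{"method": "step_arm", "body": {
  "targets": [
    {"xyz":[0,0,0],"roll":-1},
    {"xyz":[0,0,0],"roll":-1},
    {"xyz":[0,0,0],"roll":-1},
    {"xyz":[0,0,0],"roll":-1},
    {"xyz":[0,0,0],"roll":-1},
    {"xyz":[0,0,0],"roll":-1},
    {"xyz":[0,0,0],"roll":-1},
    {"xyz":[0,0,0],"roll":-1}
  ]
}}

```text
time: 26.77
tool_pos: [0.5714, -0.0124, 0.4056]
ee_rot: [-1.207, 1.57, -2.728]
force: [0.3, 0.2, 0.3]
opening: 0.0436
```

```bash
python3 pic.py pics/h3.png; python3 - <<'E'
from h import *
togo(.571,-.0113,.38,-2.157)
E
```

```text
t 26.77 pos [ 0.5714 -0.0124  0.4056] F [0.3 0.2 0.3] M [-0.039 -0.125 -0.018] op 0.0436 yaw_ty 0.0494 j [ 0.69  0.24 -0.83  1.63  0.18  1.36 -0.11]
xyz [25.6 -0.3 -1.1] roll -0.941 (or +-pi)
```

View pics/h3.png

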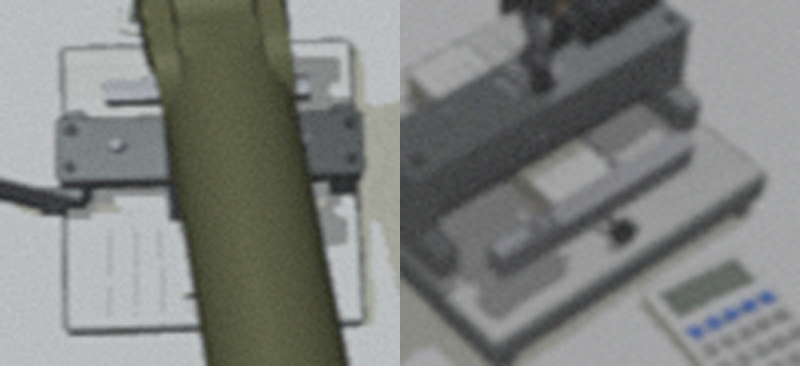

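{"method": "step_arm", "body": {
  "targets": [
    {"xyz":[0,0,-1],"roll":-0.94},
    {"xyz":[0,0,-1],"roll":-0.94},
    {"xyz":[0,0,-1],"roll":-0.94},
    {"xyz":[0,0,-1],"roll":-0.94},
    {"xyz":[0,0,-1],"roll":-0.94},
    {"xyz":[0,0,-1],"roll":-0.94},
    {"xyz":[0,0,-1],"roll":-0.94},
    {"xyz":[0,0,-1],"roll":-0.94}
  ]
}}

```text
time: 27.53
tool_pos: [0.5714, -0.0112, 0.4057]
ee_rot: [-2.152, 1.57, -2.738]
force: [1.2, 0.8, 0.3]
opening: 0.0434
```

{"method": "step_arm", "body": {
  "targets": [
    {"xyz":[10,0,0],"roll":0},
    {"xyz":[22,0,0],"roll":0},
    {"xyz":[26,0,0],"roll":0},
    {"xyz":[26.5,0,0],"roll":0},
    {"xyz":[26.5,0,0],"roll":0}
  ]
}}

```text
time: 27.95
tool_pos: [0.5712, -0.0109, 0.3786]
ee_rot: [-2.628, 1.569, 3.067]
force: [1.0, -0.2, 1.1]
opening: 0.0433
```

```bash
python3 - <<'E'
from h import *
show();togo(.571,-.0113,.379,-2.157)
E
```

```text
t 27.95 pos [ 0.5712 -0.0109  0.3786] F [ 1.  -0.2  1.1] M [ 0.056 -0.179 -0.021] op 0.0433 yaw_ty 0.9824 j [ 0.79  0.29 -0.96  1.66  0.25  1.32  0.77]
xyz [-0.4 -0.4  0. ] roll -0.002 (or +-pi)
```

{"method": "step_arm", "body": {
  "targets": [
    {"xyz":[0,0,0],"roll":0},
    {"xyz":[0,0,0],"roll":0},
    {"xyz":[0,0,0],"roll":0},
    {"xyz":[0,0,0],"roll":0},
    {"xyz":[0,0,0],"roll":0},
    {"xyz":[0,0,0],"roll":0},
    {"xyz":[0,0,0],"roll":0},
    {"xyz":[0,0,0],"roll":0}
  ],
  "jaw": 0,
  "newtons": 60
}}

```text
time: 28.62
tool_pos: [0.5714, -0.011, 0.3796]
ee_rot: [-1.117, 1.57, -1.704]
force: [-1.0, -0.1, 2.2]
opening: 0.0133
```

```bash
python3 -c "
from h import *
show()"
```

```text
t 28.62 pos [ 0.5714 -0.011   0.3796] F [-1.  -0.1  2.2] M [-0.116  0.034  0.12 ] op 0.0133 yaw_ty 0.9837 j [ 0.79  0.29 -0.96  1.66  0.25  1.32  0.77]
```

{"method": "step_arm", "body": {
  "targets": [
    {"xyz":[0.1,0,0],"roll":0.05},
    {"xyz":[0.2,0,0],"roll":0.1},
    {"xyz":[0.3,0,0],"roll":0.15},
    {"xyz":[0.4,0,0],"roll":0.2}
  ]
}}

```text
time: 28.95
tool_pos: [0.5715, -0.0109, 0.3793]
ee_rot: [-0.349, 1.57, -1.137]
force: [-0.8, -0.5, 2.0]
opening: 0.0134
```

```bash
python3 -c "
from h import *
show()"
```

```text
t 28.95 pos [ 0.5715 -0.0109  0.3793] F [-0.8 -0.5  2. ] M [-0.163 -0.037  0.331] op 0.0134 yaw_ty 0.782 j [ 0.76  0.28 -0.93  1.66  0.23  1.31  0.58]
```

{"method": "step_arm", "body": {
  "targets": [
    {"xyz":[0.1,0,0],"roll":0.05},
    {"xyz":[0.2,0,0],"roll":0.1},
    {"xyz":[0.3,0,0],"roll":0.15},
    {"xyz":[0.4,0,0],"roll":0.2}
  ]
}}

```text
time: 29.28
tool_pos: [0.5715, -0.0108, 0.379]
ee_rot: [0.27, 1.57, -0.718]
force: [-1.2, 0.2, 2.6]
opening: 0.0136
```

```bash
python3 -c "
from h import *
show()"
```

```text
t 29.28 pos [ 0.5715 -0.0108  0.379 ] F [-1.2  0.2  2.6] M [-0.117 -0.049  0.391] op 0.0136 yaw_ty 0.5822 j [ 0.74  0.28 -0.9   1.66  0.22  1.31  0.39]
```

{"method": "step_arm", "body": {
  "targets": [
    {"xyz":[0.1,0,0],"roll":0.05},
    {"xyz":[0.2,0,0],"roll":0.1}
  ]
}}

```text
time: 29.45
tool_pos: [0.5716, -0.0108, 0.3788]
ee_rot: [0.439, 1.57, -0.65]
force: [-0.1, 0.1, 2.0]
opening: 0.0134
```

```bash
python3 -c "
from h import *
show()"
```

```text
t 29.45 pos [ 0.5716 -0.0108  0.3788] F [-0.1  0.1  2. ] M [-0.092 -0.002  0.393] op 0.0134 yaw_ty 0.4822 j [ 0.73  0.27 -0.88  1.66  0.22  1.31  0.29]
```

{"method": "step_arm", "body": {
  "targets": [
    {"xyz":[0.1,0,0],"roll":0.05},
    {"xyz":[0.2,0,0],"roll":0.1}
  ]
}}

```text
time: 29.62
tool_pos: [0.5716, -0.0108, 0.3786]
ee_rot: [0.656, 1.57, -0.532]
force: [-0.4, 0.1, 1.9]
opening: 0.0131
```

```bash
python3 -c "
from h import *
show()"
```

```text
t 29.62 pos [ 0.5716 -0.0108  0.3786] F [-0.4  0.1  1.9] M [-0.145 -0.101  0.446] op 0.0131 yaw_ty 0.3823 j [ 0.71  0.27 -0.86  1.66  0.21  1.31  0.19]
```

{"method": "step_arm", "body": {
  "targets": [
    {"xyz":[0.1,0,0],"roll":0.05}
  ]
}}

```text
time: 29.7
tool_pos: [0.5716, -0.0107, 0.3785]
ee_rot: [0.749, 1.57, -0.49]
force: [0.8, -0.6, 1.8]
opening: 0.0131
```

```bash
python3 -c "
from h import *
show()"
```

```text
t 29.7 pos [ 0.5716 -0.0107  0.3785] F [ 0.8 -0.6  1.8] M [-0.076 -0.115  0.404] op 0.0131 yaw_ty 0.3324 j [ 0.71  0.27 -0.86  1.66  0.21  1.31  0.15]
```

The torque fit gives about 0.44 N m, against 0.26 running free. That is a rise of about 0.18, the middle of the good band. I stop here and let go.

{"method": "step_arm", "body": {
  "targets": [
    {"xyz":[0,0,0],"roll":0},
    {"xyz":[0,0,0],"roll":0},
    {"xyz":[0,0,0],"roll":0},
    {"xyz":[0,0,0],"roll":0},
    {"xyz":[0,0,0],"roll":0},
    {"xyz":[-10,0,0],"roll":0},
    {"xyz":[-35,0,0],"roll":0},
    {"xyz":[-60,0,0],"roll":0}
  ],
  "jaw": 0.5,
  "newtons": 20
}}

```text
time: 30.37
tool_pos: [0.5711, -0.011, 0.4386]
ee_rot: [-2.098, 1.569, 2.948]
force: [0.7, -0.1, 0.4]
opening: 0.0431
```

```bash
python3 - <<'E'
from h import *
show();togo(.5,-.2,.45);togo(.40,-.35,.45)
E
```

```text
t 30.37 pos [ 0.5711 -0.011   0.4386] F [ 0.7 -0.1  0.4] M [-0.005 -0.151  0.042] op 0.0431 yaw_ty 0.3341 j [ 0.72  0.23 -0.87  1.58  0.18  1.42  0.17]
xyz [ -11.4 -129.2  155.2] 
xyz [ -11.2 -272.8  264.1]
```

{"method": "step_arm", "body": {
  "targets": [
    {"xyz":[-15,-25,28],"roll":0},
    {"xyz":[-15,-50,58],"roll":0},
    {"xyz":[-15,-75,88],"roll":0},
    {"xyz":[-15,-100,118],"roll":0},
    {"xyz":[-15,-128,145],"roll":0},
    {"xyz":[-15,-155,170],"roll":0},
    {"xyz":[-15,-185,195],"roll":0},
    {"xyz":[-15,-190,200],"roll":0}
  ]
}}

```text
time: 31.03
tool_pos: [0.4534, -0.2691, 0.4536]
ee_rot: [-0.859, 1.567, -2.106]
force: [0.4, -0.1, 0.1]
opening: 0.0439
```

```bash
python3 - <<'E'
import cv2
from h import *
show()
t=eyes.camera("top");s=eyes.camera("scene")
a=t[170:270,205:325,::-1];b=s[205:305,230:350,::-1]
cv2.imwrite("pics/f.png",np.hstack([cv2.resize(np.clip(x*1.4,0,255).astype(np.uint8),(400,333),interpolation=cv2.INTER_CUBIC) for x in(a,b)]))
cv2.imwrite("pics/ft.png",t[:,:,::-1]);cv2.imwrite("pics/fs.png",s[:,:,::-1])
E
```

```text
t 31.03 pos [ 0.4534 -0.2691  0.4536] F [ 0.4 -0.1  0.1] M [-0.04  -0.158  0.008] op 0.0439 yaw_ty 0.3233 j [ 1.12  0.08 -0.67  1.66  0.05  1.42  0.77]
```

View pics/f.png

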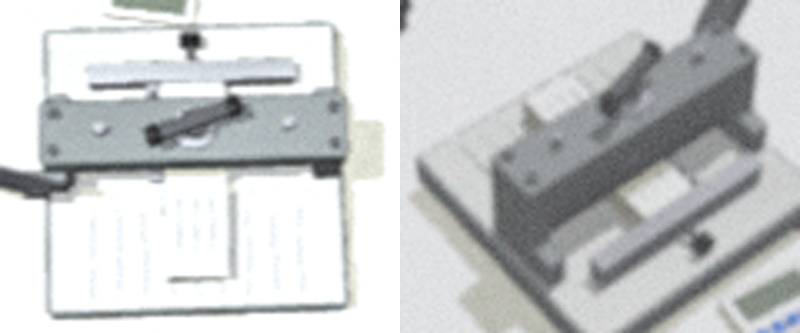

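View pics/ft.png

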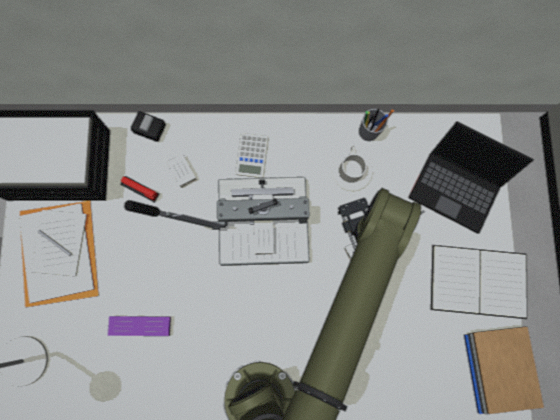

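The block lies in the cutter against the gauge and side lay, under the bar. The other items on the desk are where they were, and the arm is clear. I hand in.

```bash
python3 -c "
from bench import ctrl
print(ctrl.job_done())"
```

```text
the job is handed in; nothing more can be done
None
```

The white block is in the cutter, pushed home under the clamp bar, with its end against the back gauge and its long side against the side lay. I wound the clamp down to about 0.44 N m, let go and moved the arm clear. I handed the job in at about 31 s.

- **Loading:** I felt contact with the gauge at 17–19 N and with the side lay at about 9 N. When I first pushed sideways the block touched only the front of the lay, so I turned it about 0.02 rad until it bore along the rail. In the top view the block matches the predicted loaded position and lies parallel to the lay. I can't rule out a gap of about 1 mm, because one pixel is about 3 mm.
- **Clamping:** The screw ran free at about 0.26 N m. I regripped the handle once and made about 3.15 rad in all. The last five readings were 0.331, 0.391, 0.393, 0.446 and 0.404. Allowing for the known slope, they average about 0.44 N m, or 0.18 over free, inside the 0.40–0.50 band. The scatter is about 0.02; the last reading alone (0.404) sits low in the band.
- **Last look:** The pictures show the block seated and the other things on the desk where they were. Half_a is partly hidden behind the arm in the final top view, so I could not check it fully. The two cameras disagreed by about 5 mm on where the cutter is, so I used a value in between; closing on the handle showed it was right to about 1 mm.

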